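# Put the backup media away in the office drawer

### The job

Put the backup media away: move every amber drive sled from the wooden sorter into a slot of the metal dock, one per slot, tilting it so that its tongue goes in under the slot's steel keeper bar and then straightening it until it sits upright and fully down. Put the silver USB stick into the pocket of the round stoneware box that lies behind the raised rib on its outside, by turning the cap until its opening is over that pocket, and leave the cap turned so that its opening lies fully over the solid blank section again. Do not disturb the pen cup or the lamp base.

Things in the scene. Friction and masses are not known exactly. Their poses are not given: they have to be found in the camera images.
- sled0: amber plastic drive sled, a flat upright plate, 120 g: body 90 long (x -35..+55 mm), 14 thick (y -7..+7), 85 tall (z 0..85); at its lower front a tongue, 20 long, 14 thick, 9 tall (x -55..-35, z 0..9). Origin on the underside, midway along the total length of 110; x along the length, tongue to -x, z up. Starts standing in the wooden sorter. May be absent.
- sled1: amber plastic drive sled, a flat upright plate, 120 g: body 90 long (x -35..+55 mm), 14 thick (y -7..+7), 85 tall (z 0..85); at its lower front a tongue, 20 long, 14 thick, 9 tall (x -55..-35, z 0..9). Origin on the underside, midway along the total length of 110; x along the length, tongue to -x, z up. Starts standing in the wooden sorter. May be absent.
- sled2: amber plastic drive sled, a flat upright plate, 120 g: body 90 long (x -35..+55 mm), 14 thick (y -7..+7), 85 tall (z 0..85); at its lower front a tongue, 20 long, 14 thick, 9 tall (x -55..-35, z 0..9). Origin on the underside, midway along the total length of 110; x along the length, tongue to -x, z up. Starts standing in the wooden sorter. May be absent.
- dock: fixed aluminium dock, 126 x 150 mm. Origin under it, z up. Three slots along its x at y = -50, 0, +50 mm; slot floor at z = 10; 17 wide between solid sides (z 10..28), the mouth widening at 45 degrees to about 38 wide at z = 38. A seated sled has its axes parallel to the dock's, origin at z = 10 and x between about -8 and +5.
- keeper (a point): centre of the middle slot's steel keeper bar (dock x -48, y 0, z 29); each slot has one, across it at dock x -53..-43, z 26..32, open below and beyond for the tongue. At the slot's other end a stop stands at dock x 60..68, z 10..30, so a sled cannot go straight down: it goes in nose-down by about 20 degrees, tongue slid under the keeper, then the tail is lowered in front of the stop.
- sorter: fixed maple sorter, 120 x 160 mm, 34 tall, in which the sleds start. Origin under it; three plain slots along its x at y = -50, 0, +50 mm, 19 wide, floor at z = 10, sides up to z = 34. The sleds in it point the same way as the sorter (tongue towards -x) and lift straight out.
- pot: fixed round stoneware box, 190 mm diameter, wall 5, rim at z = 42, inner floor at z = 8; origin under its centre. Three sections of 120 degrees: the stick's pocket, centred on +x (a raised rib 14 wide stands outside the wall there); a solid blank filled up to z = 40, centred 120 degrees counter-clockwise (from above) from the rib; an empty spare pocket, centred 120 degrees clockwise.
- pocket (a point): point on the floor of the rib pocket, 57 mm from the pot's axis
- cap (a joint): turn of the slate-grey cap about the pot's axis (rad, counter-clockwise from above positive, limits -2.7, 2.7). A 5 mm disc, radius 96 mm, z 43..48, with one opening 100 degrees wide from the hub (radius 16) to the rim. 0: opening over the rib pocket; +2.094: over the solid blank (shut); -2.094: over the spare pocket. Turns with about 0.05 N m and stays where left.
- cap_bar (a point): top centre of the upright black grip bar on the cap's axis, 74 mm above the table; the bar is 60 long, 14 thick, z = 48 to 74. Its long side is at right angles to the direction of the opening. The point's x axis points to the middle of the opening (z up).
- stick: silver USB stick lying flat, 64 long (x; casing x -32..+16, narrower plug 14 wide, 7 tall, z 2.5..9.5, at x +16..+32), 22 wide, 12 tall. Origin on the underside, midway along the length. 30 g. It starts on the drawer base beyond the round box.
- pen_cup: stoneware pen cup, 78 mm diameter, 95 tall (pens up to 150), bystander at the far left. Origin under its centre.
- lamp_base: white desk lamp base, 120 mm diameter, 80 tall, with a brass bayonet socket, bystander at the far right. Origin under its centre.
Not all that is in view belongs to the job. Leave any green or purple look-alike of the sled2 alone.

How it is judged:
On the way:
1. the silver stick lies in the rib pocket of the round box (horizontal distance between stick and pocket below 0.045 m and z of stick in the frame of pot below 0.03 m), for 0.2 s.
At the end, for the whole second after the job is handed in: Every sled present is in a dock slot: origin within 4 mm of the slot floor, upright to 0.09 rad, dock x -14..12 mm, at rest. Stick in the rib pocket: within 45 mm of site pocket sideways, under 30 mm above the pot's foot, at rest. Cap joint within 0.25 rad of 2.094 (all of step 1 and x of sled0 in the frame of dock between -0.014 and 0.012 m and y of sled0 in the frame of dock between -0.062 and 0.062 m and z of sled0 in the frame of dock between 0.006 and 0.014 m and angle between each of sled0, sled1, sled2's own z axis and vertical below 0.09 rad and linear speed of each of sled0, sled1, sled2, stick below 0.02 m/s and x of sled1 in the frame of dock between -0.014 and 0.012 m and y of sled1 in the frame of dock between -0.062 and 0.062 m and z of sled1 in the frame of dock between 0.006 and 0.014 m and x of sled2 in the frame of dock between -0.014 and 0.012 m and y of sled2 in the frame of dock between -0.062 and 0.062 m and z of sled2 in the frame of dock between 0.006 and 0.014 m and value of joint cap between 1.844 and 2.344 rad); the robot touches nothing.
It fails at once if the pen cup is displaced by more than 3 cm (distance of pen_cup from where it was at the start of the episode above 0.03 m).
It fails at once if the lamp base is displaced by more than 3 cm (distance of lamp_base from where it was at the start of the episode above 0.03 m).
Of sled0, sled1, sled2 only 2 to 3 are there at a start; the rules pass over those that are not, and their reading is None.
At some moment in a run one of stick may be knocked a few centimetres aside while the robot is not near it.
It also fails if it takes over 210 s, if anything falls off the work surface, if the arm or the gripper's body presses on something with over 40 N, if the wrist force passes 120 N, or if a joint passes its speed limit or range.

### The arm

A 7-joint arm with a two-finger parallel gripper is mounted at the origin on the work surface. World frame = base frame: x ahead of the robot, y to its left, z up, the work surface at z = 0. Lengths are in m, angles in rad, forces in N, time in s.
With the tool pointing down it reaches from about 0.4 to 0.875 m from the base axis. Payload 19.3 kg.
Tool frame: the origin (TCP) lies at the very end of the fingers, on their centre line; the grasp point (between the pads) lies 19 mm behind it; z points along the fingers, y is the direction in which the jaws open and shut (so a half turn about z gives the same grasp; the last joint's range is limited). The gripper opens to 85 mm and grips with 20 to 120 N. Pads are 22 mm wide; open, the fingers measure 114 mm over their backs; the gripper's body (76 mm by 85 mm) begins 54 mm behind the grasp point. The pads swing forward as they close: fully open they stand 13 mm farther back than shut.
Start: joints at [1.127, 0.521, -0.036, 1.599, 0.021, 1.021, -0.113], TCP at [0.228, -0.582, 0.231] pointing down, gripper open.
Joint ranges: [-2.91, 2.91], [-0.3, 2.13], [-1.5, 1.42], [0.17, 2.43], [-1.26, 4.41], [0.16, 1.93], [-2.52, 2.52]. Speed limits (rad/s): [1.89, 1.89, 2.39, 2.39, 3.01, 3.01, 3.01].

### API

Orientations are given as a unit quaternion [w, x, y, z].
In Python, from workcell import telemetry, get_image, r gives the robot as it stands.
- The arm moves only by the tool send_rows, never from a script. Its argument "rows" is text: rows parted by semicolons, each of 5 numbers parted by spaces: the opening, from -1 (shut) to 1 (fully open), then the shift along the tool's x, y, z in cm, then the turn about the tool's z in degrees. A call has exactly 8 rows; each row is the pose to reach, as a shift and turn from the pose measured when the call began, along the tool's axes at that moment; what a row does not reach only later rows make up. A row lasts 1/10 s, in which the tool goes at most 50 mm and 8.59 degrees, less where a joint would pass 70% of its speed; a pose out of reach is approached as far as the arm can. A call with a gripper value outside its range is refused whole. The fingers move at their own pace and stop on an object; "force" is the grip in N (left out, the last holds). Time passes only in rows, so rows that repeat a pose let the fingers close, or fill a call up. It gives the time, the measured TCP pose, the force and the opening at its end, in the units of the state.
- telemetry.observe(): the state, without advancing time (a new reading comes with each control period).
- get_image(name): name is "scene" or "top"; returns a dict with "frame" (420x560x3 uint8, red, green, blue), "depth" (420x560 float32, m along the optical axis (not along the pixel's ray), 0 where there is no reading), "intrinsics" (3x3 intrinsics, pixels), "extrinsics" (4x4, takes a point from world to camera coordinates). Camera axes: x right, y down, z forward; pixel columns grow to the right and rows downward; lengths in m; the calibration is good to about 2 mm. A picture is of the moment at which its call begins.
- r.sign_off(): hands the job in, once; it reports no verdict.
The state is a dict: "time": time; "joint_pos": joint angles; "qvel": joint speeds; "effort": joint torques, N m; "eef_pos": TCP position; "ee_rot": TCP orientation; "ft_force": force on the tool from outside, world axes, zero at the start; "moment": the same for the moment, N m; "opening": finger opening in m.
Only numpy, scipy, OpenCV 4.12 (cv2) and the standard library are available. Lean on these libraries where they do the work, as an engineer would, in place of code of your own. Each camera call takes 0.05 s, during which the arm holds its last target.

## Working session

There is one attempt and no reset: what is moved stays moved. The work goes in short steps, Python scripts to look and compute and a tool call to move; the robot and the scene stay as the last step left them, time stands still between calls to the robot, and variables do not carry over. Pictures are saved under pics/ and viewed, and the job is handed in when it is done.

Besides the shell and the picture viewer there is one more tool, called after ">>>" as a command line: name --argument value ..., lists and objects as JSON in quotes. send_rows: Moves the arm, as the interface text tells. Its arguments: {"type":"object","properties":{"rows":{"type":"string"},"force":{"type":"number"}},"required":["rows"]}

```bash
ls; mkdir -p pics
cat > h.py <<'E'
import numpy as np, cv2
from workcell import telemetry, get_image, r
from scipy.spatial.transform import Rotation as R
def img(n,save=None):
    d=get_image(n)
    if save: cv2.imwrite('pics/'+save,cv2.cvtColor(d['frame'],cv2.COLOR_RGB2BGR))
    return d
def cloud(d):
    z=d['depth'];K=d['intrinsics'];h,w=z.shape
    v,u=np.mgrid[:h,:w]
    P=np.stack([(u-K[0,2])/K[0,0]*z,(v-K[1,2])/K[1,1]*z,z,np.ones_like(z)],-1)
    W=P@np.linalg.inv(d['extrinsics']).T
    W[z==0]=np.nan
    return W[...,:3]
def proj(d,p):
    p=np.asarray(p,float);c=d['extrinsics']@np.r_[p,1];q=d['intrinsics']@c[:3];return q[:2]/q[2]
def st():
    s=telemetry.observe();print('t',s['time'],'pos',np.round(s['eef_pos'],4),'q',np.round(s['ee_rot'],4),'op',np.round(s['opening'],4),'F',np.round(s['ft_force'],1));return s
E
python3 - <<'E'
from h import *
s=telemetry.observe();print(s)
for n in('scene','top'):
    d=img(n,n+'0.png');print(n,d['intrinsics'],d['extrinsics'])
E
```

```text
pics
{'time': 0.0, 'joint_pos': array([ 1.12679316,  0.52199914, -0.03632742,  1.60000818,  0.02122486,
        1.02109631, -0.11278977]), 'qvel': array([-8.20680782e-04,  3.01513032e-04, -8.87880760e-04, -3.69111526e-04,
        1.54991027e-03,  2.07190366e-05,  1.12893912e-03]), 'effort': array([-3.56847358e-04, -9.27109337e+01,  1.97977535e+00, -3.69940424e+01,
        1.78039883e-02,  8.22678121e-03, -1.05129524e-05]), 'eef_pos': array([ 0.22805986, -0.58154266,  0.23073494]), 'ee_rot': array([-5.41156159e-04,  9.82583295e-01,  1.85821829e-01, -1.54039831e-04]), 'ft_force': array([-0.1512706 , -0.10182939, -0.88973508]), 'moment': array([ 0.03829566,  0.02325741, -0.03552075]), 'opening': 0.08557956539825834}
scene [[390.88635208   0.         286.12927194]
 [  0.         390.88635208 203.60667744]
 [  0.           0.           1.        ]] [[-0.00489413  0.99990189  0.01312478  0.04751185]
 [ 0.73828256  0.01246551 -0.67437636 -0.40038585]
 [-0.6744738   0.00638931 -0.73827114  1.40294526]
 [ 0.          0.          0.          1.        ]]
top [[442.48150904   0.         275.8701641 ]
 [  0.         442.48150904 210.00387235]
 [  0.           0.           1.        ]] [[-0.01054526 -0.99993321  0.00473032 -0.05532335]
 [-0.99253376  0.00989213 -0.12156846  0.61472488]
 [ 0.12151354 -0.00597697 -0.99257178  1.33862244]
 [ 0.          0.          0.          1.        ]]
```

View pics/scene0.png

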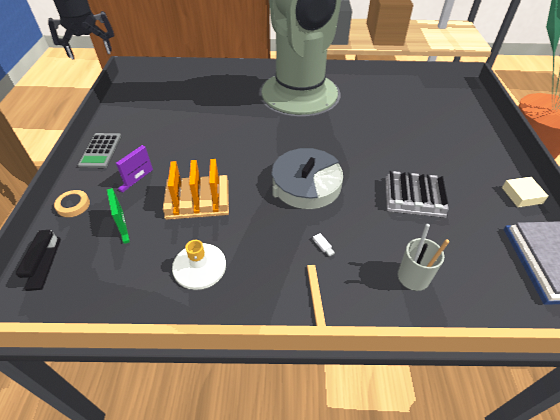

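View pics/top0.png

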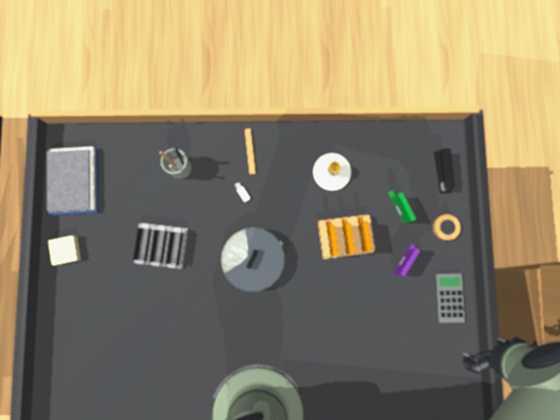

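Run:
```python
from h import *
d=img('top');f=cv2.cvtColor(d['frame'],cv2.COLOR_RGB2BGR)
e=img('scene');g=cv2.cvtColor(e['frame'],cv2.COLOR_RGB2BGR)
def c(f,x,y,w,h,s): return cv2.resize(f[y:y+h,x:x+w],(w*s,h*s),interpolation=cv2.INTER_CUBIC)
a=np.vstack([np.hstack([c(f,125,215,70,60,5),c(f,310,205,80,60,5)]),np.hstack([c(f,215,175,75,60,5),c(f,215,220,75,60,5)])])
cv2.imwrite('pics/c1.png',a)
b=np.vstack([np.hstack([c(g,375,160,80,60,5),c(g,155,150,80,60,5)][:2]),np.hstack([c(g,265,145,80,60,5),c(g,290,200,80,60,5)])])
cv2.imwrite('pics/c2.png',b)
np.savez('d0.npz',top=d['depth'],scene=e['depth'],W=cloud(d),V=cloud(e),ft=d['frame'],fs=e['frame'])
W=cloud(d)
for u,v in [(160,245),(346,236),(252,258),(242,192),(174,160),(332,170)]: print(u,v,W[v,u])
```

```text
160 245 [0.51066216 0.30415462 0.00575311]
346 236 [ 0.52898709 -0.27205179  0.07081112]
252 258 [0.4660718  0.01182024 0.06570161]
242 192 [0.67686923 0.04577088 0.00718697]
174 160 [0.78410356 0.26525878 0.00411805]
332 170 [ 0.73576757 -0.23741854  0.05364586]
```

View pics/c1.png

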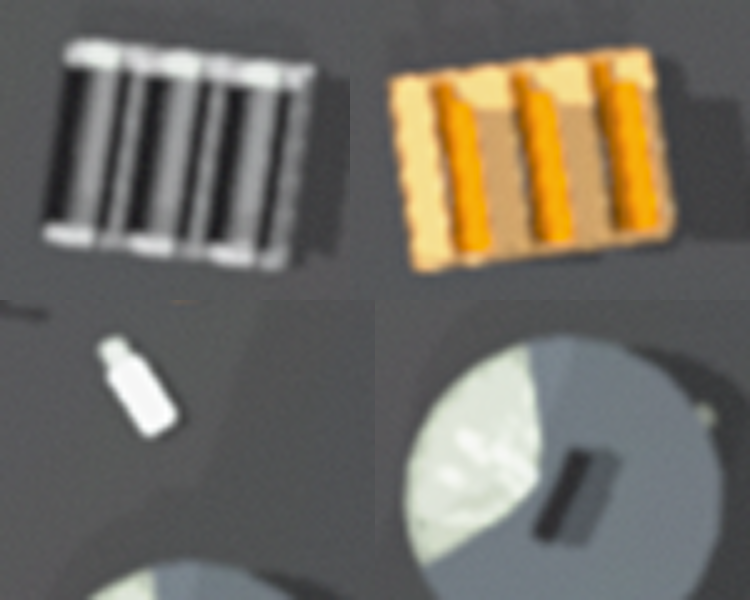

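View pics/c2.png

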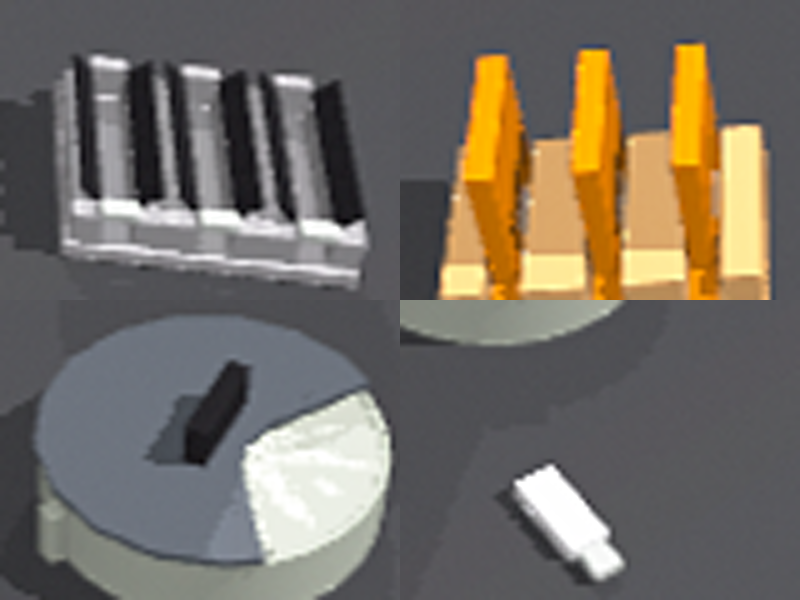

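Run:
```python
import numpy as np,cv2
np.set_printoptions(linewidth=250)
D=np.load('d0.npz');W=D['W'];V=D['V']
print('dock top z mm, columns');
print((W[220:272:1,134:192:2,2]*1000).round(0).astype(int))
Z=V[165:220,383:452:2,2]*1000
print(np.nan_to_num(Z,nan=-99).round(0).astype(int))
```

```text
dock top z mm, columns
[[-4 -2 -5 ...  0 -2 -2]
 [-6  5 -3 ...  3 -1 -1]
 [ 0  0 -1 ... -8 -5  5]
 ...
 [ 6 -3  0 ... -2 -4 -2]
 [ 1  3  0 ... -1  2  2]
 [-4 -2 -1 ...  5  2 -2]]
[[-1  0  1 ...  0 -2  0]
 [-3 -1 -1 ...  1  0 -4]
 [ 1  2  1 ... -1  1  1]
 ...
 [ 0 -4  1 ...  0  0  0]
 [ 0  0  2 ... -2 -1 -2]
 [ 0  1  3 ...  1  0  0]]<stdin>:5: RuntimeWarning: invalid value encountered in cast
```

Run:
```python
from h import *
for n in('top','scene'):
    L=[get_image(n) for _ in range(8)]
    z=np.stack([l['depth'] for l in L]); print(n,np.nanmedian(z.std(0)))
    l=dict(L[0]); z=np.where(z==0,np.nan,z); l['depth']=np.nan_to_num(np.nanmedian(z,0)).astype(np.float32)
    l['frame']=np.mean([k['frame'] for k in L],0).astype(np.uint8)
    np.savez('avg_'+n,P=cloud(l),**l)
a=np.load('avg_top.npz')['P'][...,2]*1000
b=np.load('avg_scene.npz')['P'][...,2]*1000
def hm(z,x,y,w,h,s): 
    q=np.clip(np.nan_to_num(z[y:y+h,x:x+w])/90*255,0,255).astype(np.uint8)
    return cv2.applyColorMap(cv2.resize(q,(w*s,h*s),interpolation=cv2.INTER_NEAREST),cv2.COLORMAP_JET)
q=np.clip
cv2.imwrite('pics/hm.png',np.hstack([hm(a*2.5,130,218,65,56,6),hm(b*2.5,382,164,70,56,6)][:2])[:, :800])
np.set_printoptions(linewidth=300,threshold=100000)
print(np.nan_to_num(a[222:270,134:192:2],nan=-99).round(0).astype(int))
```

```text
top 0.0031340565
scene 0.0019727787
[[-1 -2 -1 -1 -1 -1  0  0 -1 -2 -2  1 -1  0  0  0 -3  0  1  0 -2 -1 -1  0 -3 -3  1 -2 -2]
 [ 0 -2  0 -3  0 -3 -4  0  0  0  0 -1 -2  1 -1 -1  0  0  0 -3 -2 -1 -1 -2 -2 -4 -3 -1 -3]
 [-2  0 -3 11  9  8  9 -1 -2 -1 -2  1  0 -1 -1 -2  0 -2 -2  0 -1  0 -2 -3 -1  0 -1 -1  1]
 [-3 -1 27 27 26 31 31  9 10  9  9  7 -3 -2 -1 -1 -2 -3  2 -4  0  3 -1 -1 -1 -2 -3  0  1]
 [-2 -1 26 29 33 32 34 31 28 28 28  8 11 10  7  6 -2  0  1  0  2  0  0  0  0 -4 -3  0  0]
 [ 1  0 27 29 34 31 32 30 29 28 28 27 30 31 32 10  9  9 10  8 -1 -1 -1 -1  0 -2 -1 -1 -2]
 [-1 -1 38 33 27 29 30 31 29 28 27 27 30 31 31 33 27 26 27 10 12  7  8  9 -1 -2 -2 -4 -2]
 [ 1 -2 36 33 27  9  6 30 37 25 29 28 33 30 31 27 26 26 28 28 31 30 33 10 10 10 10 -2 -1]
 [-2 -1 39 34 27 10 10 30 37 29 37 31 27 11 31 28 29 24 25 28 32 32 32 33 27 27 10 -2 -1]
 [-1  0 35 31 26  9  9 30 39 26 38 34 28  8 11 28 37 29 29 29 32 29 31 28 28 25  9  1 -1]
 [ 1  0 37 32 24  7 10 31 37 27 40 34 24  7 11 28 37 28 37 34 28 10 29 29 28 26 11  0 -2]
 [-2 -1 35 32 22  9 12 32 37 27 37 32 26 11  8 26 36 29 36 32 25  9  9 31 
[... 2556 characters left out ...]
11 11 34 29 19 11 10 32 37 28 36 29 23  9 11 30 38 28  5  1 -2 -2  0]
 [ 0 10 30 29 29 12  9  8 10 10 30 10  7 31 37 27 35 31 22  8  8 31 40 26  3 -1 -1 -2 -1]
 [-2 -1 -1 -3 30 12 11 10  8 10 31 29 30 13 10  8 36 30 16 10 10 31 38 26  1  2 -2 -1 -5]
 [-3 -1  2  0  2 -1 -1 -1 -1 11 28 27 29 11  9  9  9  7 30 15 10 33 38 22 -1  0 -1  0 -2]
 [-1 -4 -3  1 -1  2 -1 -1  0 -2 -2  0 30 11  7  8 10  8 28 28 30 11 10 10 -1 -2 -2 -1 -3]
 [-1  1  0 -1  0 -1 -1  0  0 -1  1 -1  1 -1 -1 -1 -1 10 29 29 29  9  9 10 -1 -1 -2  0  0]
 [-1 -2  2  0 -2 -2  0 -1  0  1 -1 -1 -5 -1  3  2  0 -3  4 -1 29  6  7  9  0 -1 -1 -2 -2]
 [ 1 -1 -2  0 -2  0  0 -2 -1 -1 -1  1 -3  0  0 -1  0  1  0 -2  0  0 -3  0 -1 -1  0 -1 -2]]
```

View pics/hm.png

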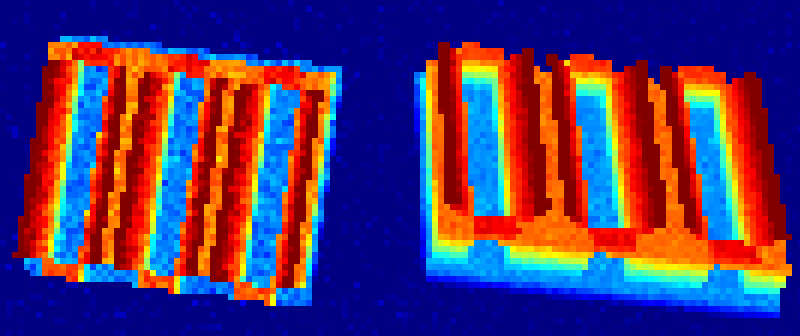

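```bash
cat > fit.py <<'E'
from h import *
from scipy.optimize import minimize, least_squares
A=np.load('avg_top.npz');B=np.load('avg_scene.npz')
def pts(box):
    o=[]
    for q in(A,B):
        P=q['P'].reshape(-1,3);C=q['frame'].reshape(-1,3)
        m=(P[:,0]>box[0])&(P[:,0]<box[1])&(P[:,1]>box[2])&(P[:,1]<box[3])
        o.append((P[m]*1000,C[m].astype(float)))
    return o
def hgt(x,y):
    yc=np.clip(np.round(y/50),-1,1)*50; s=np.abs(y-yc)
    h=np.where(s<8.5,10,np.where(s<19,28+(s-8.5)*10/10.5,np.where(s<20.5,38,28)))
    return h,s
def dock(pp):
    def loc(p,P):
        c,s=np.cos(p[2]),np.sin(p[2]);d=P[:,:2]-p[:2]
        return d[:,0]*c+d[:,1]*s,-d[:,0]*s+d[:,1]*c
    P=np.vstack(pp)
    def cost(p):
        x,y=loc(p,P)
        h,s=hgt(x,y)
        m=(np.abs(x)<38)&(np.abs(y)<70)
        e=np.abs(P[m,2]-h[m]); 
        return np.minimum(e,8).mean()
    return loc,cost
if __name__=='__main__':
    q=pts((.42,.62,.2,.42)); 
    for sel in ([0],[1],[0,1]):
        loc,cost=dock([q[i][0] for i in sel])
        best=None
        for y0 in np.arange(290,322,4):
            for a in np.arange(-.2,.21,.05):
                r_=cost([512,y0,np.pi+a])
                if best is None or r_<best[0]: best=(r_,y0,a)
        o=minimize(lambda v:cost([512,v[0],v[1]]),[best[1],np.pi+best[2]],method='Nelder-Mead',options=dict(initial_simplex=[[best[1],np.pi+best[2]],[best[1]+3,np.pi+best[2]],[best[1],np.pi+best[2]+.04]]))
        print(sel,best,o.x,o.fun,'yaw deg',np.degrees(o.x[1])-180)
        p=[512,*o.x]
        P=np.vstack([q[i][0] for i in sel]);x,y=loc(p,P)
        yc=np.clip(np.round(y/50),-1,1)*50;m=(np.abs(y-yc)<6)&(np.abs(y)<60)
        for k in range(-80,84,4):
            mm=m&(x>=k)&(x<k+4)
            if mm.sum(): print(k,mm.sum(),np.median(P[mm,2]).round(0),end=' | ')
        print()
    # sleds
    for n,qq in enumerate(pts((.42,.64,-.38,-.16))):
        P,C=qq
        m=(C[:,0]>150)&(C[:,2]<60)&(P[:,2]>88)&(P[:,2]<102)
        P=P[m]
        for lo,hi in((-350,-298),(-298,-250),(-250,-200)):
            k=P[(P[:,1]>lo)&(P[:,1]<hi)]
            if len(k)<10: print(n,lo,'few',len(k));continue
            (c,(w,h),a)=cv2.minAreaRect(k[:,:2].astype(np.float32))
            mu=k.mean(0);u,s,vt=np.linalg.svd(k[:,:2]-mu[:2]);v=vt[0]*np.sign(vt[0][0])
            print('sled',n,len(k),mu.round(1),'rect',np.round(c,1),round(w,1),round(h,1),round(a,1),'axis deg',np.degrees(np.arctan2(v[1],v[0])).round(2))
E
python3 fit.py
```

```text
[0] (np.float64(2.4188767197674297), np.int64(302), np.float64(-0.15000000000000002)) [302.99226088   3.01836026] 2.083783410483853 yaw deg -7.060696032804913
-80 15 0.0 | -76 17 -1.0 | -72 13 -1.0 | -68 13 -1.0 | -64 15 -1.0 | -60 13 9.0 | -56 15 31.0 | -52 14 32.0 | -48 18 31.0 | -44 12 9.0 | -40 15 9.0 | -36 14 10.0 | -32 10 9.0 | -28 12 9.0 | -24 15 9.0 | -20 12 9.0 | -16 13 8.0 | -12 13 9.0 | -8 14 9.0 | -4 11 9.0 | 0 12 10.0 | 4 16 10.0 | 8 13 9.0 | 12 10 9.0 | 16 11 9.0 | 20 15 9.0 | 24 14 9.0 | 28 12 9.0 | 32 12 10.0 | 36 14 9.0 | 40 10 8.0 | 44 12 10.0 | 48 16 9.0 | 52 13 10.0 | 56 14 11.0 | 60 16 29.0 | 64 10 29.0 | 68 15 -1.0 | 72 13 -1.0 | 76 17 -1.0 | 80 15 -1.0 | 
[1] (np.float64(1.9084639618758292), np.int64(302), np.float64(-0.15000000000000002)) [301.98889466   3.00954615] 1.7797792868139133 yaw deg -7.565707558320753
-80 18 -0.0 | -76 18 0.0 | -72 14 0.0 | -68 17 0.0 | -64 54 6.0 | -60 52 28.0 | -56 28 31.0 | -52 29 31.0 | -48 15 10.0 | -44 6 9.0 | -28 7 10.0 | -24 11 10.0 | -20 9 10.0 | -16 8 10.0 | -12 9 10.0 | -8 10 10.0 | -4 10 10.0 | 0 11 10.0 | 4 10 10.0 | 8 1
[... 667 characters left out ...]
 29 10.0 | 24 21 9.0 | 28 23 10.0 | 32 20 10.0 | 36 27 9.0 | 40 17 9.0 | 44 22 10.0 | 48 26 9.0 | 52 94 18.0 | 56 30 29.0 | 60 24 29.0 | 64 12 29.0 | 68 14 -1.0 | 72 12 -1.0 | 76 17 -1.0 | 80 17 -0.0 | 
sled 0 147 [ 527.6 -328.7   93.9] rect [ 528.2 -329.1] 86.9 14.2 6.8 axis deg 6.74
sled 0 143 [ 521.7 -278.1   94.1] rect [ 522.  -278.5] 85.3 14.3 7.1 axis deg 6.78
sled 0 144 [ 516.1 -229.9   93.9] rect [ 516.4 -230.2] 84.9 14.0 6.1 axis deg 6.28
sled 1 167 [ 535.4 -329.1   94.6] rect [ 530.9 -330.3] 91.1 13.7 6.5 axis deg 6.28
sled 1 160 [ 528.8 -278.6   94.7] rect [ 525.5 -279.6] 88.4 14.1 6.6 axis deg 6.67
sled 1 152 [ 524.7 -230.2   94.9] rect [ 520.5 -231.1] 88.0 12.9 7.2 axis deg 6.86
```

```bash
cat >> h.py <<'E'
def go(x,y,z,psi):
    s=st();p=np.array(s['eef_pos']);w,a,b,c=s['ee_rot'];Rm=R.from_quat([a,b,c,w])
    sh=Rm.inv().apply(np.array([x,y,z])-p)*100
    tx=Rm.apply([1,0,0]);cur=np.degrees(np.arctan2(tx[1],tx[0]))
    d=(cur-psi+180)%360-180
    print('psi',round(cur,2),'tilt',np.degrees(np.arccos(-Rm.apply([0,0,1])[2])).round(2),'| shift cm',sh.round(2),'turn',round(d,2))
E
python3 - <<'E'
from h import *
go(.518,-.2303,.13,6.6)
E
```

```text
t 1.0 pos [ 0.2282 -0.5818  0.2313] q [-0.      0.9826  0.1858 -0.    ] op 0.0854 F [ 0.4 -0.1  0.5]
psi 21.41 tilt 0.0 | shift cm [ 39.82 -22.15  10.13] turn 14.81
```

>>> send_rows --rows "-0.25 5 -2.8 0 3;-0.25 10 -5.6 0 6;-0.25 15 -8.3 0 9;-0.25 20 -11.1 1 12;-0.25 25 -13.9 2 14.8;-0.25 30 -16.7 4 14.8;-0.25 35 -19.4 6 14.8;-0.25 39.8 -22.1 8 14.8" --force 30

```text
time: 1.8
eef_pos: [0.4791, -0.2778, 0.1726]
ee_rot: [0.0, 0.998, 0.058, 0.0]
ft_force: [0.4, -1.0, -0.1]
opening: 0.0321
```

Run:
```python
from h import *
go(.518,-.2303,.11,6.6)
```

```text
t 1.8 pos [ 0.4791 -0.2778  0.1726] q [2.000e-04 9.983e-01 5.760e-02 4.000e-04] op 0.0321 F [ 0.4 -1.  -0.1]
psi 6.61 tilt 0.05 | shift cm [ 4.41 -4.28  6.26] turn 0.01
```

>>> send_rows --rows "-0.25 2.2 -2.1 2 0;-0.25 4.4 -4.3 4 0;-0.25 4.4 -4.3 5 0;-0.25 4.4 -4.3 6 0;-0.25 4.4 -4.3 6.3 0;-0.25 4.4 -4.3 6.3 0;-0.25 4.4 -4.3 6.3 0;-0.25 4.4 -4.3 6.3 0"

```text
time: 2.6
eef_pos: [0.518, -0.2307, 0.1103]
ee_rot: [0.0, 0.998, 0.057, 0.001]
ft_force: [-0.1, 0.4, -0.1]
opening: 0.0323
```

Run:
```python
from h import *
go(.518,-.2303,.063,6.6)
d=img('top');e=img('scene')
for D in(d,e): print(proj(D,telemetry.observe()['eef_pos']))
def c(f,x,y,w,h,s): return cv2.cvtColor(cv2.resize(f[y:y+h,x:x+w],(w*s,h*s),interpolation=cv2.INTER_CUBIC),cv2.COLOR_RGB2BGR)
cv2.imwrite('pics/g1.png',np.hstack([c(d['frame'],290,190,100,100,4),c(e['frame'],150,110,100,100,4)]))
```

```text
t 2.6 pos [ 0.518  -0.2307  0.1103] q [5.000e-04 9.984e-01 5.720e-02 9.000e-04] op 0.0323 F [-0.1  0.4 -0.1]
psi 6.56 tilt 0.11 | shift cm [-0.   -0.04  4.73] turn -0.04
[334.04520122 239.05193385]
[212.07586945 165.33401758]
```

View pics/g1.png

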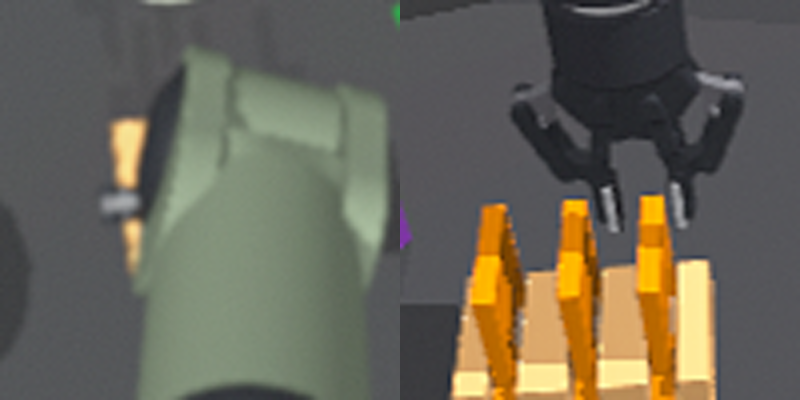

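>>> send_rows --rows "-0.25 0 0 1 0;-0.25 0 0 2 0;-0.25 0 0 3 0;-0.25 0 0 4 0;-0.25 0 0 4.4 0;-0.25 0 0 4.4 0;-0.25 0 0 4.4 0;-0.25 0 0 4.4 0"

```text
time: 3.5
eef_pos: [0.5183, -0.2305, 0.0664]
ee_rot: [0.0, 0.998, 0.057, 0.001]
ft_force: [0.4, 0.2, 0.1]
opening: 0.032
```

>>> send_rows --rows "-0.6 0 0 0 0;-1 0 0 0 0;-1 0 0 0 0;-1 0 0 0 0;-1 0 0 0 0;-1 0 0 0 0;-1 0 0 0 0;-1 0 0 0 0" --force 40

```text
time: 4.3
eef_pos: [0.5185, -0.2306, 0.0669]
ee_rot: [0.001, 0.998, 0.057, 0.001]
ft_force: [-0.3, 0.4, 6.4]
opening: 0.0134
```

>>> send_rows --rows "-1 0 0 -1.5 0;-1 0 0 -3 0;-1 0 0 -4.5 0;-1 0 0 -6 0;-1 0 0 -8 0;-1 0 0 -10 0;-1 0 0 -11 0;-1 0 0 -11 0"

```text
time: 5.1
eef_pos: [0.5188, -0.2307, 0.1785]
ee_rot: [0.001, 0.998, 0.057, 0.002]
ft_force: [1.0, 0.5, -1.2]
opening: 0.0131
```

Run:
```python
from h import *
st()
d=img('top');e=img('scene')
np.savez('l1',P=cloud(e),f=e['frame'],Q=cloud(d),ft=d['frame'])
cv2.imwrite('pics/s1.png',cv2.cvtColor(e['frame'],cv2.COLOR_RGB2BGR))
```

```text
t 5.1 pos [ 0.5188 -0.2307  0.1785] q [0.0011 0.9983 0.0574 0.0025] op 0.0131 F [ 1.   0.5 -1.2]
```

View pics/s1.png

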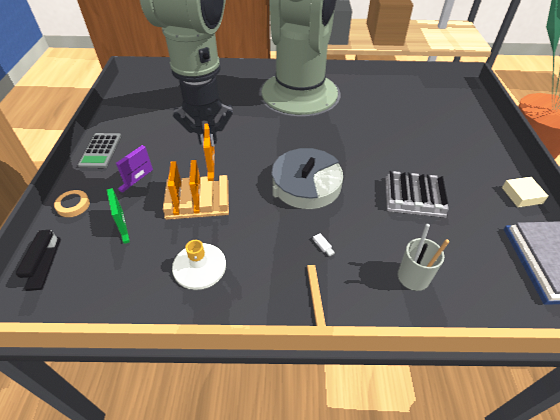

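```bash
cat > sled.py <<'E'
from h import *
def sled(tag=None,n=3,crop=None,psi=6.6):
    s=telemetry.observe();tcp=np.array(s['eef_pos'])*1000
    L=[get_image('scene') for _ in range(n)]
    Q=np.vstack([cloud(l).reshape(-1,3) for l in L])*1000;C=np.vstack([l['frame'].reshape(-1,3) for l in L]).astype(float)
    m=(C[:,0]>110)&(C[:,2]<60)&(C[:,0]-C[:,1]>30)&(np.abs(Q[:,0]-tcp[0])<110)&(Q[:,2]>12)
    a=np.radians(psi);d=Q-tcp
    lx=d[:,0]*np.cos(a)+d[:,1]*np.sin(a);ly=-d[:,0]*np.sin(a)+d[:,1]*np.cos(a)
    m&=(np.abs(ly)<16)
    return tcp,lx[m],ly[m],d[m,2],L[-1]
def front(psi):
    tcp,lx,ly,z,im=sled(psi=psi)
    print('tcp',tcp.round(1),'n',len(lx),'ly med',np.median(ly).round(1))
    for zz in range(-70,40,6):
        k=(z>=zz)&(z<zz+6)
        if k.sum()>4: print(zz+3,k.sum(),'fwd 90%%: %.1f  max %.1f  ly %.1f'%(np.percentile(lx[k],85),lx[k].max(),np.median(ly[k])))
if __name__=='__main__':
    import sys
    front(float(sys.argv[1]))
E
python3 sled.py 6.6
```

```text
tcp [ 518.  -230.4  176.6] n 1139 ly med 0.7
-55 23 fwd 90%: 65.1  max 65.9  ly -0.3
-49 136 fwd 90%: 64.5  max 67.0  ly -0.5
-43 48 fwd 90%: 46.1  max 65.5  ly 2.3
-37 36 fwd 90%: 45.3  max 46.9  ly 1.8
-31 48 fwd 90%: 45.7  max 47.2  ly 2.8
-25 50 fwd 90%: 46.3  max 47.2  ly 3.7
-19 37 fwd 90%: 45.9  max 46.3  ly 1.7
-13 54 fwd 90%: 45.9  max 47.0  ly 5.0
-7 60 fwd 90%: 45.7  max 47.1  ly 3.6
-1 35 fwd 90%: 45.7  max 46.7  ly -0.3
5 64 fwd 90%: 45.4  max 47.3  ly 3.9
11 43 fwd 90%: 46.5  max 48.3  ly 1.7
17 38 fwd 90%: 45.8  max 46.7  ly -0.2
23 65 fwd 90%: 45.7  max 48.0  ly 3.3
29 390 fwd 90%: 35.2  max 46.4  ly -0.4
35 8 fwd 90%: -1.5  max 2.8  ly -6.0
```

Run:
```python
from h import *
go(.490,.3556,.175,-7.4)
```

```text
t 5.35 pos [ 0.5178 -0.2303  0.176 ] q [4.000e-04 9.983e-01 5.750e-02 7.000e-04] op 0.0126 F [-0.1  0.6 -0.9]
psi 6.59 tilt 0.09 | shift cm [  3.96 -58.52   0.06] turn 13.99
```

>>> send_rows --rows "-1 0 -2 0 0;-1 0 -6 0 0;-1 0.5 -10.5 0 2;-1 1 -15 0 4;-1 1.5 -19.5 0 6;-1 2 -24 0 8;-1 2.3 -28.5 0 10;-1 2.6 -33 0 12"

```text
time: 6.15
eef_pos: [0.5052, 0.1022, 0.1752]
ee_rot: [0.0, 0.999, -0.048, 0.0]
ft_force: [1.3, -0.5, -1.8]
opening: 0.0136
```

Run:
```python
from h import *
go(.490,.3556,.15,-7.4)
```

```text
t 6.15 pos [0.5052 0.1022 0.1752] q [ 4.000e-04  9.989e-01 -4.790e-02  3.000e-04] op 0.0136 F [ 1.3 -0.5 -1.8]
psi -5.49 tilt 0.06 | shift cm [ -3.94 -25.08   2.5 ] turn 1.91
```

>>> send_rows --rows "-1 -0.8 -5 0 0.5;-1 -1.5 -10 0 1;-1 -2.2 -14 0 1.5;-1 -3 -18 0 1.9;-1 -3.5 -22 0.8 1.9;-1 -3.9 -24.5 1.6 1.9;-1 -3.9 -25.1 2.5 1.9;-1 -3.9 -25.1 2.5 1.9"

```text
time: 6.95
eef_pos: [0.4894, 0.356, 0.1481]
ee_rot: [0.001, 0.998, -0.064, -0.001]
ft_force: [-0.6, -0.8, -2.2]
opening: 0.0133
```

>>> send_rows --rows "-1 0 0 0.5 0;-1 0 0 1 0;-1 0 0 2 0;-1 0 0 3 0;-1 0 0 3.5 0;-1 0 0 4 0;-1 0 0 4 0;-1 0 0 4 0"

```text
time: 7.75
eef_pos: [0.4894, 0.3559, 0.1082]
ee_rot: [0.001, 0.998, -0.064, -0.001]
ft_force: [-0.8, 0.3, -1.0]
opening: 0.0134
```

```bash
cat > look.py <<'E'
from h import *
import sys
# usage look.py name u v w h (scene crop), top crop u v
n=sys.argv[1];a=list(map(int,sys.argv[2:]))
d=img('top');e=img('scene')
def c(f,x,y,w,h): return cv2.cvtColor(cv2.resize(f[y:y+h,x:x+w],(400,400*h//w),interpolation=cv2.INTER_CUBIC),cv2.COLOR_RGB2BGR)
cv2.imwrite('pics/'+n,np.hstack([c(e['frame'],*a[:4]),c(d['frame'],*a[4:8])]))
E
python3 look.py k1.png 370 110 100 100 120 190 100 100; python3 -c "
from h import *
go(.490,.3556,.09,-7.4)"; python3 sled.py -7.4
```

```text
t 7.85 pos [0.4895 0.356  0.1084] q [ 1.20e-03  9.98e-01 -6.37e-02 -5.00e-04] op 0.0132 F [ 0.5 -0.5 -1.8]
psi -7.3 tilt 0.15 | shift cm [0.06 0.03 1.84] turn 0.1
tcp [489.5 356.  108.4] n 1352 ly med -5.8
-61 5 fwd 90%: 63.5  max 63.8  ly -1.4
-55 80 fwd 90%: 64.9  max 68.8  ly -7.0
-49 173 fwd 90%: 63.7  max 67.6  ly -4.0
-43 64 fwd 90%: 46.2  max 54.5  ly -6.5
-37 72 fwd 90%: 45.3  max 47.3  ly -7.1
-31 82 fwd 90%: 45.5  max 47.6  ly -6.8
-25 102 fwd 90%: 45.1  max 48.6  ly -6.9
-19 59 fwd 90%: 45.4  max 47.3  ly -6.9
-13 76 fwd 90%: 46.1  max 47.6  ly -6.6
-7 67 fwd 90%: 45.3  max 49.3  ly -6.6
-1 57 fwd 90%: 45.8  max 47.5  ly -6.6
5 63 fwd 90%: 45.6  max 48.3  ly -5.9
11 62 fwd 90%: 46.2  max 47.3  ly -6.4
17 62 fwd 90%: 45.5  max 47.1  ly -5.9
23 86 fwd 90%: 45.0  max 49.0  ly -3.9
29 220 fwd 90%: 40.0  max 47.7  ly -0.4
```

View pics/k1.png

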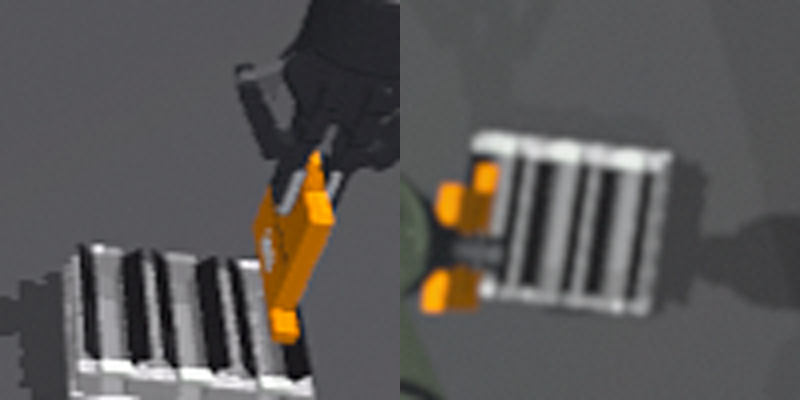

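>>> send_rows --rows "-1 0 0 0.3 0;-1 0 0 0.6 0;-1 0 0 0.9 0;-1 0 0 1.2 0;-1 0 0 1.5 0;-1 0 0 1.7 0;-1 0 0 1.9 0;-1 0 0 1.9 0" --force 20

```text
time: 8.8
eef_pos: [0.4893, 0.3558, 0.0891]
ee_rot: [0.001, 0.998, -0.064, -0.001]
ft_force: [-1.1, 0.1, -1.6]
opening: 0.0135
```

```bash
python3 look.py k2.png 370 110 100 100 120 190 100 100; python3 -c "
from h import *
st()"; python3 sled.py -7.4
```

```text
t 8.9 pos [0.4894 0.3559 0.0894] q [ 1.30e-03  9.98e-01 -6.37e-02 -5.00e-04] op 0.013 F [ 0.5  1.3 -1.5]
tcp [489.4 355.9  89.4] n 1300 ly med -5.7
-55 73 fwd 90%: 64.9  max 67.2  ly -6.8
-49 168 fwd 90%: 63.1  max 67.8  ly -3.7
-43 71 fwd 90%: 46.7  max 62.0  ly -6.7
-37 73 fwd 90%: 45.5  max 47.7  ly -6.5
-31 82 fwd 90%: 44.8  max 47.0  ly -6.7
-25 98 fwd 90%: 45.2  max 47.2  ly -6.7
-19 57 fwd 90%: 45.2  max 47.2  ly -6.6
-13 72 fwd 90%: 45.4  max 47.0  ly -6.6
-7 57 fwd 90%: 45.4  max 47.1  ly -6.3
-1 62 fwd 90%: 46.3  max 47.8  ly -6.2
5 58 fwd 90%: 45.6  max 46.8  ly -5.4
11 56 fwd 90%: 44.8  max 48.3  ly -6.1
17 56 fwd 90%: 45.6  max 47.2  ly -5.9
23 78 fwd 90%: 45.8  max 48.2  ly -5.6
29 216 fwd 90%: 38.5  max 46.4  ly 0.3
35 6 fwd 90%: 13.3  max 13.8  ly -7.3
```

View pics/k2.png

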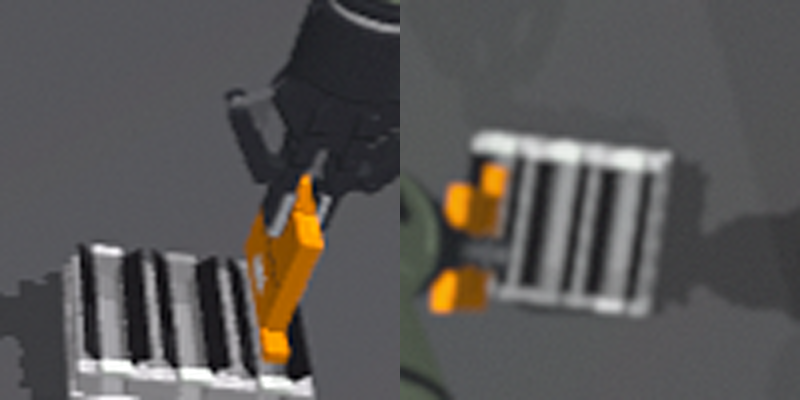

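>>> send_rows --rows "-1 0 0 0.1 0;-1 0 0 0.2 0;-1 0.15 0 0.3 0;-1 0.35 0 0.4 0;-1 0.55 0 0.5 0;-1 0.7 0 0.6 0;-1 0.7 0 0.6 0;-1 0.7 0 0.6 0"

```text
time: 9.85
eef_pos: [0.4967, 0.355, 0.0838]
ee_rot: [0.001, 0.998, -0.064, -0.0]
ft_force: [-2.1, -1.4, 6.3]
opening: 0.0134
```

```bash
python3 sled.py -7.4;python3 -c "
from h import *
st()"
```

```text
tcp [496.7 355.   83.8] n 1271 ly med -5.5
-61 24 fwd 90%: 58.9  max 60.0  ly -5.3
-55 127 fwd 90%: 58.2  max 62.1  ly -3.8
-49 100 fwd 90%: 49.6  max 58.7  ly -4.5
-43 61 fwd 90%: 40.0  max 47.8  ly -6.7
-37 75 fwd 90%: 40.1  max 42.5  ly -6.6
-31 78 fwd 90%: 39.8  max 43.2  ly -6.7
-25 96 fwd 90%: 41.2  max 44.4  ly -6.8
-19 61 fwd 90%: 41.9  max 43.6  ly -6.3
-13 64 fwd 90%: 42.4  max 43.4  ly -6.4
-7 51 fwd 90%: 43.3  max 45.8  ly -6.0
-1 56 fwd 90%: 43.5  max 44.9  ly -6.2
5 56 fwd 90%: 43.9  max 45.4  ly -6.4
11 54 fwd 90%: 44.3  max 45.8  ly -5.8
17 60 fwd 90%: 45.3  max 46.2  ly -6.1
23 139 fwd 90%: 44.0  max 47.1  ly -1.5
29 148 fwd 90%: 24.9  max 45.7  ly 0.9
t 10.0 pos [0.4967 0.355  0.0838] q [ 1.10e-03  9.98e-01 -6.38e-02 -3.00e-04] op 0.0133 F [-1.6 -0.5  6.1]
```

>>> send_rows --rows "-1 0.15 0 0.1 0;-1 0.35 0 0.2 0;-1 0.55 0 0.3 0;-1 0.75 0 0.4 0;-1 0.9 0 0.48 0;-1 0.9 0 0.48 0;-1 0.9 0 0.48 0;-1 0.9 0 0.48 0"

```text
time: 10.8
eef_pos: [0.5058, 0.3539, 0.0793]
ee_rot: [0.001, 0.998, -0.064, -0.0]
ft_force: [-1.6, -0.9, 5.3]
opening: 0.0132
```

```bash
python3 sled.py -7.4;python3 -c "
from h import *
st()"; python3 look.py k3.png 370 110 100 100 120 190 100 100
```

```text
tcp [505.8 353.9  79.3] n 1151 ly med -5.7
-61 25 fwd 90%: 47.9  max 49.1  ly 0.9
-55 106 fwd 90%: 43.5  max 51.9  ly -3.2
-49 65 fwd 90%: 38.7  max 60.4  ly -6.8
-43 61 fwd 90%: 32.6  max 35.6  ly -6.7
-37 67 fwd 90%: 34.4  max 36.1  ly -6.8
-31 77 fwd 90%: 35.3  max 38.2  ly -6.6
-25 79 fwd 90%: 36.1  max 38.1  ly -6.5
-19 63 fwd 90%: 37.5  max 41.2  ly -6.7
-13 63 fwd 90%: 38.9  max 40.6  ly -6.3
-7 53 fwd 90%: 40.5  max 42.9  ly -6.4
-1 52 fwd 90%: 41.9  max 43.4  ly -5.8
5 46 fwd 90%: 43.1  max 44.7  ly -6.2
11 56 fwd 90%: 44.6  max 46.0  ly -5.9
17 65 fwd 90%: 44.9  max 48.4  ly -5.7
23 154 fwd 90%: 38.7  max 48.0  ly -1.7
29 97 fwd 90%: 12.0  max 29.8  ly 1.8
35 9 fwd 90%: 11.3  max 12.1  ly 3.0
t 10.95 pos [0.5058 0.3539 0.0793] q [ 1.00e-03  9.98e-01 -6.39e-02 -2.00e-04] op 0.0129 F [-1.5 -0.8  4.7]
```

View pics/k3.png

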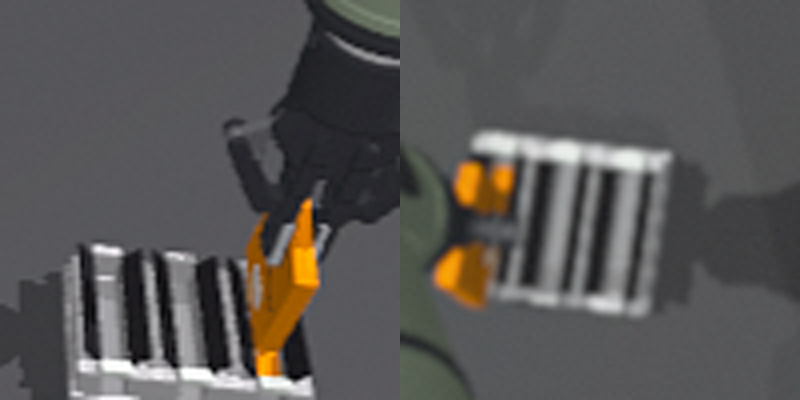

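>>> send_rows --rows "-1 0 0 -0.15 0;-1 0.3 0 -0.15 0;-1 0.7 0 -0.15 0;-1 1.1 0 -0.15 0;-1 1.5 0 -0.15 0;-1 1.9 0 -0.15 0;-1 2.2 0 -0.15 0;-1 2.2 0 -0.15 0"

```text
time: 11.85
eef_pos: [0.5281, 0.3509, 0.0807]
ee_rot: [0.001, 0.998, -0.064, -0.0]
ft_force: [-0.3, -0.4, -0.6]
opening: 0.0135
```

```bash
python3 sled.py -7.4;python3 -c "
from h import *
st()"; python3 look.py k4.png 370 110 100 100 120 190 100 100
```

```text
tcp [528.1 350.9  80.7] n 1175 ly med -5.8
-67 16 fwd 90%: 48.8  max 49.9  ly -2.6
-61 38 fwd 90%: 51.2  max 52.7  ly -1.9
-55 48 fwd 90%: 30.9  max 49.8  ly -6.4
-49 58 fwd 90%: 31.8  max 32.9  ly -6.6
-43 58 fwd 90%: 33.1  max 35.2  ly -6.3
-37 64 fwd 90%: 33.8  max 35.3  ly -6.6
-31 79 fwd 90%: 35.3  max 36.8  ly -6.7
-25 93 fwd 90%: 35.9  max 39.3  ly -6.3
-19 71 fwd 90%: 37.7  max 40.5  ly -6.5
-13 64 fwd 90%: 38.6  max 40.1  ly -6.5
-7 56 fwd 90%: 40.1  max 43.5  ly -6.4
-1 54 fwd 90%: 41.8  max 42.3  ly -6.0
5 53 fwd 90%: 41.8  max 43.5  ly -6.2
11 52 fwd 90%: 43.4  max 45.4  ly -5.8
17 78 fwd 90%: 44.6  max 46.0  ly -4.1
23 165 fwd 90%: 36.7  max 47.0  ly -1.5
29 103 fwd 90%: 12.6  max 35.1  ly 2.1
35 8 fwd 90%: 11.3  max 11.4  ly -2.5
t 12.0 pos [0.5275 0.3512 0.0808] q [ 1.00e-03  9.98e-01 -6.38e-02 -3.00e-04] op 0.0135 F [-0.1 -0.5 -1.5]
```

View pics/k4.png

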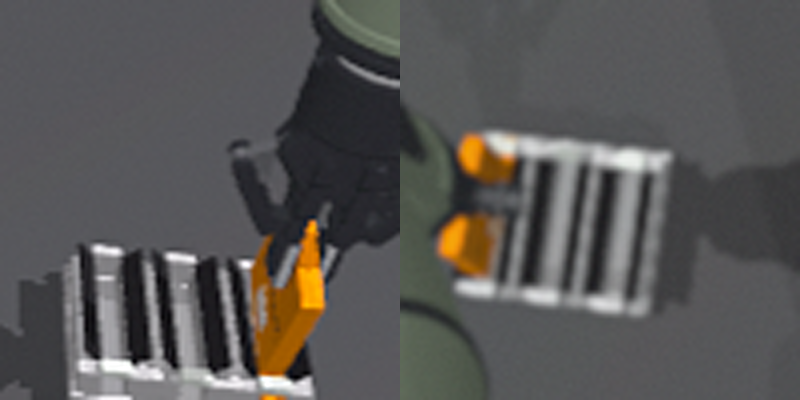

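>>> send_rows --rows "-1 0 0 0.15 0;-1 -0.25 0 0.3 0;-1 -0.5 0 0.46 0;-1 -0.75 0 0.6 0;-1 -1 0 0.75 0;-1 -1.2 0 0.9 0;-1 -1.4 0 1.06 0;-1 -1.4 0 1.06 0"

```text
time: 12.9
eef_pos: [0.5141, 0.3532, 0.0706]
ee_rot: [0.001, 0.998, -0.064, 0.001]
ft_force: [3.2, -0.5, 4.0]
opening: 0.0133
```

```bash
python3 sled.py -7.4;python3 -c "
from h import *
st()"
```

```text
tcp [514.1 353.2  70.6] n 1121 ly med -5.6
-55 31 fwd 90%: 61.3  max 62.0  ly 0.1
-49 52 fwd 90%: 58.5  max 60.6  ly -5.7
-43 80 fwd 90%: 41.0  max 49.5  ly -6.7
-37 63 fwd 90%: 40.5  max 50.8  ly -6.7
-31 85 fwd 90%: 41.2  max 43.6  ly -6.5
-25 87 fwd 90%: 41.7  max 44.6  ly -6.6
-19 63 fwd 90%: 42.9  max 44.4  ly -6.5
-13 63 fwd 90%: 43.5  max 45.0  ly -6.4
-7 67 fwd 90%: 43.2  max 44.8  ly -6.2
-1 54 fwd 90%: 44.4  max 46.0  ly -6.2
5 52 fwd 90%: 44.1  max 46.6  ly -6.2
11 57 fwd 90%: 44.8  max 47.1  ly -6.3
17 54 fwd 90%: 45.5  max 46.9  ly -6.1
23 121 fwd 90%: 44.6  max 47.6  ly -2.4
29 172 fwd 90%: 30.8  max 46.4  ly 0.5
35 7 fwd 90%: 11.7  max 11.9  ly -7.1
t 13.05 pos [0.5142 0.3532 0.0706] q [ 6.00e-04  9.98e-01 -6.38e-02  4.00e-04] op 0.013 F [ 4.2 -0.   5.7]
```

>>> send_rows --rows "-1 -0.1 0 0.08 0;-1 -0.2 0 0.16 0;-1 -0.3 0 0.24 0;-1 -0.4 0 0.32 0;-1 -0.5 0 0.4 0;-1 -0.6 0 0.45 0;-1 -0.6 0 0.5 0;-1 -0.6 0 0.5 0"

```text
time: 13.85
eef_pos: [0.5087, 0.3541, 0.0661]
ee_rot: [0.0, 0.998, -0.064, 0.001]
ft_force: [4.3, -1.0, 7.5]
opening: 0.0138
```

```bash
python3 sled.py -7.4;python3 -c "
from h import *
st()"
```

```text
tcp [508.7 354.1  66.1] n 1110 ly med -5.5
-55 10 fwd 90%: 66.0  max 66.5  ly 1.3
-49 39 fwd 90%: 65.8  max 67.5  ly -2.4
-43 57 fwd 90%: 45.3  max 65.6  ly -6.2
-37 80 fwd 90%: 45.7  max 56.2  ly -6.7
-31 87 fwd 90%: 45.3  max 46.3  ly -6.4
-25 89 fwd 90%: 44.9  max 48.1  ly -6.6
-19 70 fwd 90%: 46.1  max 47.3  ly -6.2
-13 58 fwd 90%: 45.7  max 47.8  ly -6.0
-7 63 fwd 90%: 44.9  max 47.5  ly -6.5
-1 60 fwd 90%: 45.7  max 47.2  ly -6.1
5 63 fwd 90%: 45.9  max 48.3  ly -6.3
11 58 fwd 90%: 45.5  max 46.4  ly -6.0
17 52 fwd 90%: 46.4  max 49.2  ly -5.6
23 62 fwd 90%: 45.4  max 47.9  ly -5.9
29 246 fwd 90%: 40.0  max 48.9  ly -0.0
t 14.0 pos [0.5087 0.3541 0.0661] q [ 2.00e-04  9.98e-01 -6.39e-02  1.00e-03] op 0.0135 F [ 2.9 -0.3  6.5]
```

>>> send_rows --rows "-0.25 0 0 0 0;-0.25 0 0 0 0;-0.25 0 0 0 0;-0.25 0 0 0 0;-0.25 0 0 -1.5 0;-0.25 0 0 -3 0;-0.25 0 0 -6 0;-0.25 0 0 -9 0"

```text
time: 14.8
eef_pos: [0.5085, 0.3542, 0.1584]
ee_rot: [0.0, 0.998, -0.064, 0.001]
ft_force: [0.2, 0.1, 0.7]
opening: 0.032
```

```bash
python3 -c "
from h import *
go(.5217,-.2785,.17,6.6)"
cat > chk.py <<'E'
from h import *
L=[get_image('scene') for _ in range(3)]
Q=np.vstack([cloud(l).reshape(-1,3) for l in L])*1000;C=np.vstack([l['frame'].reshape(-1,3) for l in L]).astype(float)
m=(C[:,0]>110)&(C[:,2]<60)&(C[:,0]-C[:,1]>30)&(Q[:,1]>200)&(Q[:,1]<420)
Q=Q[m];n=np.array([.9917,-.1288]);D=np.array([516,301.8])
u=(Q[:,:2]-D)@n;v=(Q[:,:2]-D)@np.array([.1288,.9917])
for c in(50,0,-50):
    k=np.abs(v-c)<16
    if k.sum()<30: continue
    print('slot v',c,'n',k.sum(),'top z',np.percentile(Q[k,2],97).round(1))
    t=k&(Q[:,2]>88); print(' top: u %.1f..%.1f v %.1f'%(*np.percentile(u[t],[2,98]),np.median(v[t])), 'z fit slope',np.round(np.polyfit(u[t],Q[t,2],1),3) if t.sum()>20 else '')
    for zz in(35,45,55,65,75,85):
        b=k&(Q[:,2]>zz)&(Q[:,2]<zz+10); print('  z',zz+5,'front',np.percentile(u[b],90).round(1) if b.sum()>4 else None)
E
python3 chk.py;python3 look.py k5.png 370 110 100 100 120 190 100 100
```

```text
t 14.8 pos [0.5085 0.3542 0.1584] q [ 0.      0.998  -0.0639  0.0012] op 0.032 F [0.2 0.1 0.7]
psi -7.33 tilt 0.14 | shift cm [ 9.38 62.59 -1.14] turn -13.93
slot v 50 n 1519 top z 96.1
 top: u -55.2..32.1 v 49.0 z fit slope [-6.0000e-03  9.3777e+01]
  z 40 front 31.0
  z 50 front 31.7
  z 60 front 31.5
  z 70 front 31.9
  z 80 front 31.4
  z 90 front 30.2
slot v -50 n 56 top z -6.8Traceback (most recent call last):
  File "chk.py", line 11, in <module>
    t=k&(Q[:,2]>88); print(' top: u %.1f..%.1f v %.1f'%(*np.percentile(u[t],[2,98]),np.median(v[t])), 'z fit slope',np.round(np.polyfit(u[t],Q[t,2],1),3) if t.sum()>20 else '')
                                                         ~~~~~~~~~~~~~^^^^^^^^^^^^^
    return _quantile_unchecked(
        a, q, axis, out, overwrite_input, method, keepdims, weights)
    return _ureduce(a,
                    func=_quantile_ureduce_func,
    ...<5 lines>...
                    overwrite_input=overwrite_input,
                    method=method)
    r = func(a, **kwargs)
    result = _quantile(arr,
                       quantiles=q,
    ...<2 lines>...
                       out=out,
                       weights=wgt)
    slices_having_nans = np.isnan(arr[-1, ...])
                                  ~~~^^^^^^^^^
IndexError: index -1 is out of bounds for axis 0 with size 0
```

View pics/k5.png

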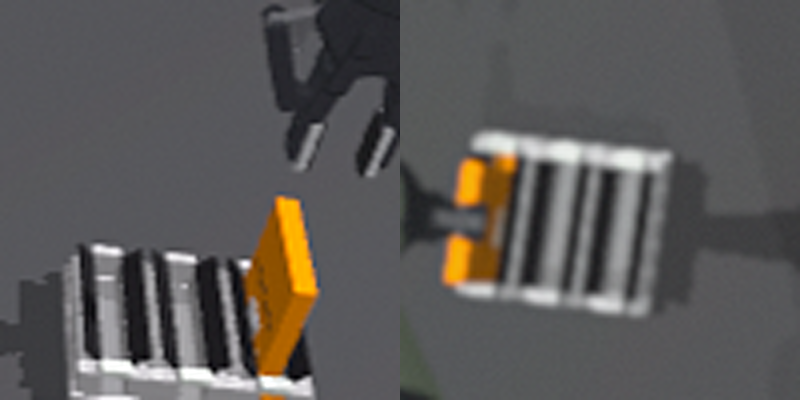

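>>> send_rows --rows "-0.25 1 4 -1.2 0;-0.25 2 9 -1.2 -2;-0.25 3 14 -1.2 -4;-0.25 4 19 -1.2 -6;-0.25 5 24 -1.2 -8;-0.25 6 29 -1.2 -10;-0.25 6.5 33.5 -1.2 -12;-0.25 7 38 -1.2 -13.9"

```text
time: 15.85
eef_pos: [0.5288, -0.0341, 0.1685]
ee_rot: [0.0, 0.998, 0.058, 0.001]
ft_force: [0.7, 0.9, -0.1]
opening: 0.0321
```

```bash
python3 -c "
from h import *
go(.5236,-.2787,.12,6.6)"
```

```text
t 15.85 pos [ 0.5288 -0.0341  0.1685] q [2.000e-04 9.983e-01 5.770e-02 8.000e-04] op 0.0321 F [ 0.7  0.9 -0.1]
psi 6.61 tilt 0.1 | shift cm [-3.34 24.24  4.86] turn 0.01
```

>>> send_rows --rows "-0.25 -0.7 5 0 0;-0.25 -1.4 10 0 0;-0.25 -2.1 15 0 0;-0.25 -2.8 20 0 0;-0.25 -3.3 23 1 0;-0.25 -3.3 24.2 3 0;-0.25 -3.3 24.2 4.9 0;-0.25 -3.3 24.2 4.9 0"

```text
time: 16.65
eef_pos: [0.5223, -0.2779, 0.1169]
ee_rot: [-0.001, 0.998, 0.057, -0.001]
ft_force: [0.0, 1.3, 0.1]
opening: 0.032
```

```bash
python3 look.py k6.png 150 110 100 100 290 190 100 100; python3 -c "
from h import *
go(.5236,-.2787,.067,6.6)"
```

```text
t 16.75 pos [ 0.5238 -0.2778  0.1195] q [-1.000e-04  9.983e-01  5.790e-02  3.000e-04] op 0.0324 F [-0.   0.4 -0.4]
psi 6.64 tilt 0.04 | shift cm [-0.04  0.09  5.25] turn 0.04
```

View pics/k6.png

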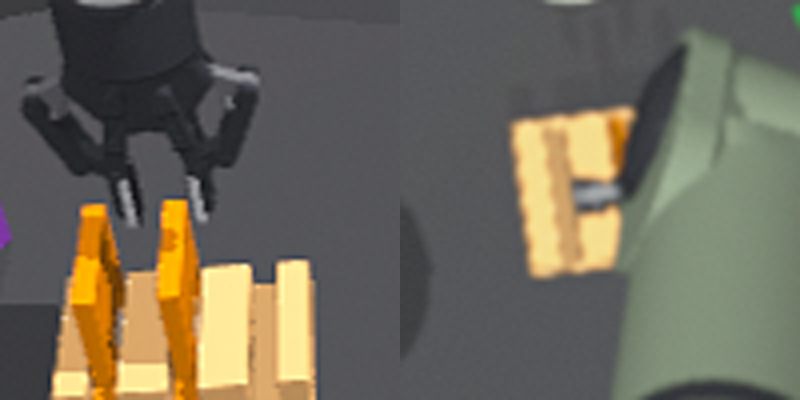

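>>> send_rows --rows "-0.25 0 0.1 1 0;-0.25 0 0.1 2 0;-0.25 0 0.1 3 0;-0.25 0 0.1 4 0;-0.25 0 0.1 4.8 0;-0.25 0 0.1 5.25 0;-0.25 0 0.1 5.25 0;-0.25 0 0.1 5.25 0"

```text
time: 17.55
eef_pos: [0.5241, -0.2789, 0.0672]
ee_rot: [-0.0, 0.998, 0.058, 0.0]
ft_force: [0.8, -0.3, 0.1]
opening: 0.0322
```

>>> send_rows --rows "-0.6 0 0 0 0;-1 0 0 0 0;-1 0 0 0 0;-1 0 0 0 0;-1 0 0 0 0;-1 0 0 0 0;-1 0 0 0 0;-1 0 0 0 0" --force 40

```text
time: 18.35
eef_pos: [0.5243, -0.279, 0.0676]
ee_rot: [0.0, 0.998, 0.058, 0.001]
ft_force: [-1.1, 1.2, 6.7]
opening: 0.0131
```

>>> send_rows --rows "-1 0 0 -1.5 0;-1 0 0 -3 0;-1 0 0 -4.5 0;-1 0 0 -6 0;-1 0 0 -8 0;-1 0 0 -10 0;-1 0 0 -11 0;-1 0 0 -11 0"

```text
time: 19.15
eef_pos: [0.5247, -0.2792, 0.1793]
ee_rot: [0.001, 0.998, 0.058, 0.002]
ft_force: [0.5, 0.7, -1.5]
opening: 0.0133
```

```bash
python3 sled.py 6.6;  python3 -c "
from h import *
go(.484,.306,.175,-7.4)"
```

```text
tcp [ 524.7 -279.2  179.3] n 1236 ly med 1.9
-55 42 fwd 90%: 64.7  max 65.7  ly 1.5
-49 171 fwd 90%: 61.8  max 67.1  ly 2.1
-43 41 fwd 90%: 45.7  max 54.5  ly 1.9
-37 58 fwd 90%: 44.8  max 46.6  ly 5.0
-31 45 fwd 90%: 45.4  max 47.0  ly 3.8
-25 58 fwd 90%: 45.1  max 47.0  ly 4.8
-19 62 fwd 90%: 45.1  max 46.3  ly 6.2
-13 65 fwd 90%: 45.0  max 46.6  ly 5.1
-7 57 fwd 90%: 44.8  max 46.8  ly 3.7
-1 53 fwd 90%: 45.0  max 46.9  ly 4.6
5 52 fwd 90%: 46.1  max 47.4  ly 3.4
11 58 fwd 90%: 44.9  max 47.0  ly 4.3
17 51 fwd 90%: 44.5  max 45.5  ly 3.0
23 171 fwd 90%: 43.1  max 46.8  ly 0.3
29 248 fwd 90%: 36.4  max 47.1  ly -0.8
t 19.3 pos [ 0.5238 -0.2788  0.1769] q [-2.000e-04  9.983e-01  5.790e-02  2.000e-04] op 0.0129 F [-1.1 -0.1 -1.9]
psi 6.64 tilt 0.03 | shift cm [  2.81 -58.54   0.21] turn 14.04
```

>>> send_rows --rows "-1 0 -2 0 0;-1 0 -6 0 0;-1 0.5 -10.5 0 2;-1 1 -15 0 4;-1 1.5 -19.5 0 6;-1 2 -24 0 8;-1 2.3 -28.5 0 10;-1 2.6 -33 0 12"

```text
time: 20.1
eef_pos: [0.5107, 0.0538, 0.1762]
ee_rot: [-0.0, 0.999, -0.047, -0.0]
ft_force: [1.0, 0.9, -1.3]
opening: 0.0132
```

```bash
python3 -c "
from h import *
go(.4836,.3062,.11,-7.4)"
```

```text
t 20.1 pos [0.5107 0.0538 0.1762] q [-1.000e-04  9.989e-01 -4.740e-02 -5.000e-04] op 0.0132 F [ 1.   0.9 -1.3]
psi -5.44 tilt 0.05 | shift cm [ -5.08 -24.87   6.63] turn 1.96
```

>>> send_rows --rows "-1 -1 -5 0 0.5;-1 -2 -10 0 1;-1 -3 -14.5 0 1.5;-1 -4 -19 0 2;-1 -5 -23 0 2;-1 -5.1 -24.9 1 2;-1 -5.1 -24.9 2.6 2;-1 -5.1 -24.9 2.6 2"

```text
time: 20.9
eef_pos: [0.4823, 0.3058, 0.1476]
ee_rot: [0.001, 0.998, -0.064, -0.002]
ft_force: [-0.6, -1.9, -1.6]
opening: 0.0135
```

```bash
python3 -c "
from h import *
go(.4836,.3062,.089,-7.4)"
```

```text
t 20.9 pos [0.4823 0.3058 0.1476] q [ 0.0014  0.9979 -0.0645 -0.0021] op 0.0135 F [-0.6 -1.9 -1.6]
psi -7.39 tilt 0.29 | shift cm [ 0.15 -0.07  5.86] turn 0.01
```

>>> send_rows --rows "-1 0.1 0 1 0;-1 0.1 0 2 0;-1 0.1 0 3 0;-1 0.1 0 4 0;-1 0.1 0 5 0;-1 0.1 0 5.5 0;-1 0.1 0 5.8 0;-1 0.1 0 5.8 0" --force 20

```text
time: 21.7
eef_pos: [0.483, 0.3055, 0.0894]
ee_rot: [0.002, 0.998, -0.064, -0.002]
ft_force: [0.0, 1.1, -2.0]
opening: 0.0136
```

```bash
python3 look.py k7.png 370 110 100 100 120 190 100 100; python3 -c "
from h import *
go(.4836,.3062,.083,-7.4)";python3 sled.py -7.4 | tail -8
```

```text
t 21.8 pos [0.4831 0.3056 0.0899] q [ 0.0013  0.9979 -0.0645 -0.0019] op 0.0134 F [-0.1  0.1 -1. ]
psi -7.4 tilt 0.27 | shift cm [ 0.04 -0.07  0.69] turn 0.0
-13 60 fwd 90%: 45.5  max 48.0  ly -6.5
-7 52 fwd 90%: 45.2  max 47.9  ly -6.3
-1 56 fwd 90%: 45.4  max 48.4  ly -6.0
5 52 fwd 90%: 45.4  max 46.6  ly -5.2
11 61 fwd 90%: 45.3  max 47.3  ly -5.6
17 50 fwd 90%: 44.9  max 47.4  ly -6.1
23 92 fwd 90%: 45.1  max 46.8  ly -0.9
29 201 fwd 90%: 39.5  max 46.9  ly 0.2
```

View pics/k7.png

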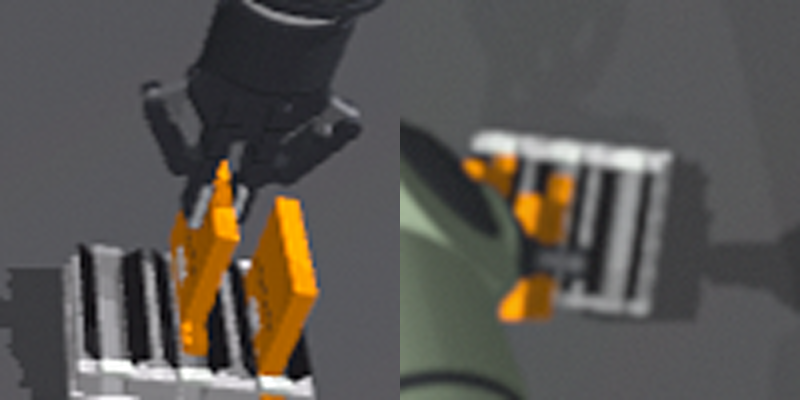

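>>> send_rows --rows "-1 0 -0.05 0.15 0;-1 0 -0.05 0.25 0;-1 0.15 -0.05 0.35 0;-1 0.35 -0.05 0.45 0;-1 0.55 -0.05 0.55 0;-1 0.7 -0.05 0.65 0;-1 0.7 -0.05 0.65 0;-1 0.7 -0.05 0.65 0"

```text
time: 22.75
eef_pos: [0.4907, 0.305, 0.0839]
ee_rot: [0.001, 0.998, -0.065, -0.001]
ft_force: [-0.2, -1.5, 8.2]
opening: 0.0132
```

>>> send_rows --rows "-1 0.15 0 0.1 0;-1 0.35 0 0.2 0;-1 0.55 0 0.3 0;-1 0.75 0 0.4 0;-1 0.9 0 0.48 0;-1 0.9 0 0.48 0;-1 0.9 0 0.48 0;-1 0.9 0 0.48 0"

```text
time: 23.55
eef_pos: [0.4997, 0.304, 0.0793]
ee_rot: [0.001, 0.998, -0.065, -0.001]
ft_force: [-2.4, -0.9, 5.1]
opening: 0.0133
```

```bash
python3 sled.py -7.4;python3 -c "
from h import *
st()"
```

```text
tcp [499.7 304.   79.3] n 1060 ly med -4.6
-61 49 fwd 90%: 46.2  max 47.8  ly -0.2
-55 76 fwd 90%: 41.4  max 49.7  ly -3.2
-49 72 fwd 90%: 42.2  max 57.8  ly -7.0
-43 60 fwd 90%: 32.2  max 33.5  ly -6.4
-37 53 fwd 90%: 32.9  max 35.2  ly -6.6
-31 62 fwd 90%: 33.8  max 36.4  ly -6.5
-25 51 fwd 90%: 35.2  max 37.2  ly -6.6
-19 57 fwd 90%: 37.4  max 41.1  ly -6.6
-13 49 fwd 90%: 38.2  max 40.0  ly -6.4
-7 42 fwd 90%: 39.8  max 41.5  ly -6.3
-1 46 fwd 90%: 40.9  max 41.8  ly -5.8
5 36 fwd 90%: 43.1  max 44.2  ly -6.2
11 51 fwd 90%: 43.8  max 45.1  ly -6.2
17 78 fwd 90%: 44.6  max 46.2  ly -2.7
23 148 fwd 90%: 35.8  max 46.5  ly -0.4
29 101 fwd 90%: 9.7  max 22.7  ly 1.6
35 9 fwd 90%: 11.4  max 12.1  ly -6.9
t 23.7 pos [0.4997 0.3039 0.0793] q [ 0.0011  0.9979 -0.0647 -0.0014] op 0.0138 F [-1.7 -1.5  5.1]
```

>>> send_rows --rows "-1 0 0 -0.15 0;-1 0.3 0 -0.15 0;-1 0.7 0 -0.15 0;-1 1.1 0 -0.15 0;-1 1.5 0 -0.15 0;-1 1.9 0 -0.15 0;-1 2.3 0 -0.15 0;-1 2.3 0 -0.15 0"

```text
time: 24.5
eef_pos: [0.5231, 0.3007, 0.0807]
ee_rot: [0.001, 0.998, -0.065, -0.001]
ft_force: [0.7, 0.3, -1.0]
opening: 0.0129
```

```bash
python3 sled.py -7.4|head -7;python3 -c "
from h import *
st()"
```

```text
tcp [523.1 300.7  80.7] n 1039 ly med -4.6
-67 16 fwd 90%: 47.1  max 48.6  ly -2.4
-61 34 fwd 90%: 48.8  max 50.4  ly -0.4
-55 41 fwd 90%: 30.3  max 51.1  ly -6.3
-49 43 fwd 90%: 30.9  max 32.8  ly -6.3
-43 61 fwd 90%: 31.3  max 33.2  ly -6.6
-37 60 fwd 90%: 33.3  max 34.5  ly -6.5
t 24.65 pos [0.5224 0.301  0.0807] q [ 0.0011  0.9979 -0.0646 -0.0014] op 0.0134 F [-0.3  0.1 -2.3]
```

>>> send_rows --rows "-1 0 0 0.15 0;-1 -0.25 0 0.3 0;-1 -0.5 0 0.46 0;-1 -0.75 0 0.6 0;-1 -1 0 0.75 0;-1 -1.2 0 0.9 0;-1 -1.4 0 1.06 0;-1 -1.4 0 1.06 0"

```text
time: 25.45
eef_pos: [0.5078, 0.303, 0.07]
ee_rot: [0.001, 0.998, -0.064, -0.002]
ft_force: [-0.3, -0.4, 5.4]
opening: 0.0129
```

>>> send_rows --rows "-1 -0.1 0 0.08 0;-1 -0.2 0 0.16 0;-1 -0.3 0 0.24 0;-1 -0.4 0 0.32 0;-1 -0.5 0 0.4 0;-1 -0.5 0 0.45 0;-1 -0.5 0 0.5 0;-1 -0.5 0 0.5 0"

```text
time: 26.25
eef_pos: [0.5034, 0.3038, 0.0665]
ee_rot: [0.001, 0.998, -0.065, -0.001]
ft_force: [-3.2, -4.7, 31.2]
opening: 0.0131
```

```bash
python3 sled.py -7.4;python3 -c "
from h import *
st()"
```

```text
tcp [503.4 303.8  66.5] n 1000 ly med -4.5
-55 11 fwd 90%: 65.8  max 66.2  ly -1.3
-49 44 fwd 90%: 65.4  max 67.9  ly -1.3
-43 45 fwd 90%: 45.1  max 64.7  ly -6.1
-37 65 fwd 90%: 44.6  max 48.0  ly -6.7
-31 60 fwd 90%: 45.0  max 48.6  ly -6.6
-25 79 fwd 90%: 44.6  max 47.9  ly -6.7
-19 50 fwd 90%: 45.1  max 46.0  ly -6.3
-13 58 fwd 90%: 45.0  max 45.8  ly -6.4
-7 59 fwd 90%: 45.2  max 47.1  ly -6.3
-1 50 fwd 90%: 45.7  max 47.4  ly -5.8
5 55 fwd 90%: 45.2  max 46.7  ly -6.1
11 47 fwd 90%: 45.0  max 46.7  ly -6.0
17 51 fwd 90%: 45.7  max 47.9  ly -5.1
23 65 fwd 90%: 45.0  max 45.7  ly -4.5
29 239 fwd 90%: 38.9  max 46.0  ly 0.4
35 6 fwd 90%: 18.5  max 42.7  ly -6.6
t 26.4 pos [0.5034 0.3038 0.0665] q [ 8.000e-04  9.979e-01 -6.460e-02 -1.100e-03] op 0.0133 F [-3.7 -4.9 30.8]
```

>>> send_rows --rows "-0.25 0 0 -0.1 0;-0.25 0 0 -0.1 0;-0.25 0 0 0 0;-0.25 0 0 0 0;-0.25 0 0 -1.5 0;-0.25 0 0 -4 0;-0.25 0 0 -7 0;-0.25 0 0 -10 0"

```text
time: 27.2
eef_pos: [0.5035, 0.3039, 0.1685]
ee_rot: [0.001, 0.998, -0.065, -0.001]
ft_force: [0.9, -0.1, 1.3]
opening: 0.0319
```

```bash
sed -i 's/k.sum()<30/(k\&(Q[:,2]>88)).sum()<30/' chk.py; python3 -c "
from h import *
go(.5297,-.3293,.168,6.6)"; python3 chk.py
```

```text
t 27.2 pos [0.5035 0.3039 0.1685] q [ 7.000e-04  9.979e-01 -6.450e-02 -1.100e-03] op 0.0319 F [ 0.9 -0.1  1.3]
psi -7.4 tilt 0.15 | shift cm [10.76 62.45  0.13] turn -14.0
slot v 50 n 1529 top z 96.2
 top: u -55.5..32.3 v 48.9 z fit slope [-8.0000e-03  9.3937e+01]
  z 40 front 31.6
  z 50 front 31.8
  z 60 front 31.4
  z 70 front 31.8
  z 80 front 31.8
  z 90 front 30.4
slot v 0 n 1376 top z 96.2
 top: u -54.5..32.4 v -1.3 z fit slope [-9.0000e-03  9.3963e+01]
  z 40 front 32.4
  z 50 front 32.3
  z 60 front 32.4
  z 70 front 31.9
  z 80 front 32.4
  z 90 front 31.0
```

>>> send_rows --rows "-0.25 1 4 0 0;-0.25 2 9 0 -2;-0.25 3 14 0 -4;-0.25 4 19 0 -6;-0.25 5 24 0 -8;-0.25 6 29 0 -10;-0.25 7 33.5 0 -12;-0.25 8 38 0 -14"

```text
time: 28.15
eef_pos: [0.5342, -0.085, 0.1686]
ee_rot: [-0.0, 0.998, 0.058, 0.0]
ft_force: [1.0, 1.6, 0.6]
opening: 0.0324
```

```bash
python3 -c "
from h import *
go(.5297,-.3293,.12,6.6)"
```

```text
t 28.15 pos [ 0.5342 -0.085   0.1686] q [-4.000e-04  9.983e-01  5.800e-02  0.000e+00] op 0.0324 F [1.  1.6 0.6]
psi 6.65 tilt 0.04 | shift cm [-3.27 24.22  4.84] turn 0.05
```

>>> send_rows --rows "-0.25 -0.7 5 0 0;-0.25 -1.4 10 0 0;-0.25 -2.1 15 0 0;-0.25 -2.8 20 0 0;-0.25 -3.3 23 1 0;-0.25 -3.3 24.2 3 0;-0.25 -3.3 24.2 4.9 0;-0.25 -3.3 24.2 4.9 0"

```text
time: 28.95
eef_pos: [0.5278, -0.3286, 0.1167]
ee_rot: [-0.002, 0.998, 0.058, -0.002]
ft_force: [0.4, 0.9, -0.6]
opening: 0.0317
```

```bash
python3 look.py k8.png 130 110 100 100 290 190 100 100; python3 -c "
from h import *
go(.5297,-.3293,.067,6.6)"
```

```text
t 29.05 pos [ 0.5293 -0.3287  0.1195] q [-7.000e-04  9.983e-01  5.820e-02 -3.000e-04] op 0.0321 F [ 0.8 -0.1  1.1]
psi 6.68 tilt 0.09 | shift cm [0.03 0.08 5.25] turn 0.08
```

View pics/k8.png

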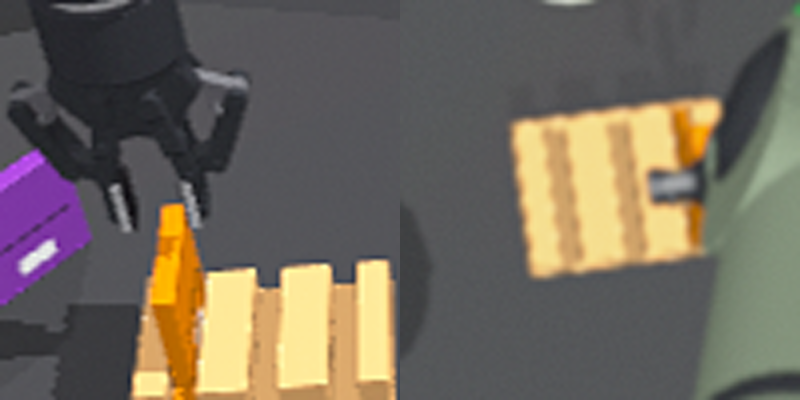

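>>> send_rows --rows "-0.25 0 0.05 1 0;-0.25 0 0.05 2 0;-0.25 0 0.05 3 0;-0.25 0 0.05 4 0;-0.25 0 0.05 4.8 0;-0.25 0 0.05 5.25 0;-0.25 0 0.05 5.25 0;-0.25 0 0.05 5.25 0"

```text
time: 29.85
eef_pos: [0.5294, -0.3292, 0.0671]
ee_rot: [-0.001, 0.998, 0.058, -0.0]
ft_force: [0.6, -0.1, 0.4]
opening: 0.0321
```

>>> send_rows --rows "-0.6 0 0 0 0;-1 0 0 0 0;-1 0 0 0 0;-1 0 0 0 0;-1 0 0 0 0;-1 0 0 0 0;-1 0 0 0 0;-1 0 0 0 0" --force 40

```text
time: 30.65
eef_pos: [0.5297, -0.3293, 0.0676]
ee_rot: [-0.0, 0.998, 0.058, 0.0]
ft_force: [-0.3, 0.7, 6.1]
opening: 0.0135
```

>>> send_rows --rows "-1 0 0 -1.5 0;-1 0 0 -3 0;-1 0 0 -4.5 0;-1 0 0 -6 0;-1 0 0 -8 0;-1 0 0 -10 0;-1 0 0 -11 0;-1 0 0 -11 0"

```text
time: 31.45
eef_pos: [0.5303, -0.3298, 0.1794]
ee_rot: [0.0, 0.998, 0.058, 0.001]
ft_force: [-0.9, -1.0, -0.7]
opening: 0.0133
```

```bash
python3 sled.py 6.6;  python3 -c "
from h import *
go(.4770,.2566,.175,-7.4)"
```

```text
tcp [ 530.3 -329.8  179.4] n 1389 ly med 3.3
-55 57 fwd 90%: 65.7  max 67.0  ly 6.1
-49 186 fwd 90%: 63.6  max 67.2  ly 2.8
-43 66 fwd 90%: 45.9  max 66.5  ly 6.8
-37 67 fwd 90%: 46.4  max 49.3  ly 5.6
-31 63 fwd 90%: 45.8  max 47.0  ly 4.9
-25 74 fwd 90%: 45.9  max 48.0  ly 7.1
-19 78 fwd 90%: 45.7  max 48.7  ly 6.9
-13 73 fwd 90%: 45.8  max 48.5  ly 6.8
-7 66 fwd 90%: 46.2  max 48.3  ly 5.3
-1 67 fwd 90%: 46.3  max 47.9  ly 6.1
5 63 fwd 90%: 45.7  max 47.7  ly 5.1
11 62 fwd 90%: 45.9  max 49.1  ly 4.6
17 68 fwd 90%: 45.5  max 47.8  ly 5.6
23 178 fwd 90%: 44.9  max 47.8  ly 0.5
29 216 fwd 90%: 38.7  max 48.1  ly -0.5
t 31.6 pos [ 0.5293 -0.3292  0.1769] q [-7.000e-04  9.983e-01  5.820e-02 -4.000e-04] op 0.0133 F [-0.2  0.2 -0.7]
psi 6.67 tilt 0.09 | shift cm [  1.61 -58.79   0.27] turn 14.07
```

>>> send_rows --rows "-1 0 -2 0 0;-1 0 -6 0 0;-1 0.5 -10.5 0 2;-1 1 -15 0 4;-1 1 -19.5 0 6;-1 1.2 -24 0 8;-1 1.4 -28.5 0 10;-1 1.6 -33 0 12"

```text
time: 32.4
eef_pos: [0.5061, 0.0021, 0.1766]
ee_rot: [-0.001, 0.999, -0.047, -0.001]
ft_force: [0.7, -0.0, -0.3]
opening: 0.0136
```

```bash
python3 -c "
from h import *
go(.4769,.2562,.15,-7.4)"
```

```text
t 32.4 pos [0.5061 0.0021 0.1766] q [-6.000e-04  9.989e-01 -4.720e-02 -1.000e-03] op 0.0136 F [ 0.7 -0.  -0.3]
psi -5.41 tilt 0.14 | shift cm [ -5.29 -25.02   2.7 ] turn 1.99
```

>>> send_rows --rows "-1 -1 -5 0 0.5;-1 -2 -10 0 1;-1 -3 -14.5 0 1.5;-1 -4 -19 0 2;-1 -5 -23 0 2;-1 -5.3 -25 1 2;-1 -5.3 -25 2.6 2;-1 -5.3 -25 2.6 2"

```text
time: 33.2
eef_pos: [0.4753, 0.2559, 0.1487]
ee_rot: [0.001, 0.998, -0.064, -0.003]
ft_force: [0.6, -0.3, -1.4]
opening: 0.013
```

```bash
python3 -c "
from h import *
go(.4769,.2562,.0895,-7.4)"
```

```text
t 33.2 pos [0.4753 0.2559 0.1487] q [ 6.00e-04  9.98e-01 -6.39e-02 -2.80e-03] op 0.013 F [ 0.6 -0.3 -1.4]
psi -7.33 tilt 0.32 | shift cm [ 0.18 -0.06  5.92] turn 0.07
```

>>> send_rows --rows "-1 0.1 0 1 0;-1 0.1 0 2 0;-1 0.1 0 3 0;-1 0.1 0 4 0;-1 0.1 0 5 0;-1 0.1 0 5.5 0;-1 0.1 0 5.9 0;-1 0.1 0 5.9 0" --force 20

```text
time: 34.0
eef_pos: [0.4759, 0.2557, 0.0893]
ee_rot: [0.001, 0.998, -0.064, -0.003]
ft_force: [-0.9, -0.1, -1.1]
opening: 0.0136
```

```bash
python3 look.py k9.png 370 110 100 100 120 190 100 100; python3 -c "
from h import *
go(.4769,.2562,.083,-7.4)"
```

```text
t 34.1 pos [0.4761 0.2558 0.0899] q [ 5.000e-04  9.979e-01 -6.390e-02 -2.600e-03] op 0.013 F [ 0.7 -0.4 -1.3]
psi -7.33 tilt 0.31 | shift cm [ 0.08 -0.05  0.69] turn 0.07
```

View pics/k9.png

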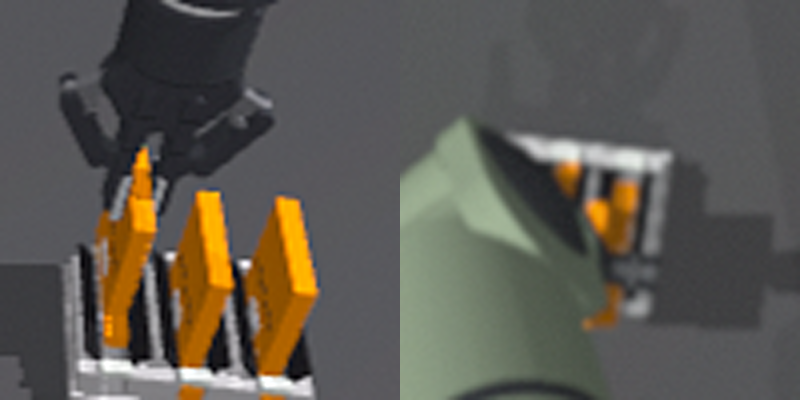

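>>> send_rows --rows "-1 0.05 -0.05 0.15 0;-1 0.05 -0.05 0.25 0;-1 0.2 -0.05 0.35 0;-1 0.4 -0.05 0.45 0;-1 0.6 -0.05 0.55 0;-1 0.75 -0.05 0.65 0;-1 0.75 -0.05 0.65 0;-1 0.75 -0.05 0.65 0"

```text
time: 34.9
eef_pos: [0.4842, 0.2553, 0.0839]
ee_rot: [0.0, 0.998, -0.064, -0.002]
ft_force: [0.9, -1.9, 8.4]
opening: 0.0131
```

>>> send_rows --rows "-1 0.15 0 0.1 0;-1 0.35 0 0.2 0;-1 0.55 0 0.3 0;-1 0.75 0 0.4 0;-1 0.9 0 0.48 0;-1 0.9 0 0.48 0;-1 0.9 0 0.48 0;-1 0.9 0 0.48 0"

```text
time: 35.7
eef_pos: [0.4932, 0.2542, 0.0794]
ee_rot: [0.0, 0.998, -0.064, -0.002]
ft_force: [-0.3, -0.6, 4.0]
opening: 0.0134
```

```bash
python3 sled.py -7.4;python3 -c "
from h import *
st()"
```

```text
tcp [493.2 254.2  79.4] n 980 ly med -3.7
-61 39 fwd 90%: 46.8  max 47.4  ly -1.8
-55 75 fwd 90%: 41.4  max 55.4  ly -3.0
-49 47 fwd 90%: 46.9  max 58.7  ly -6.8
-43 56 fwd 90%: 33.3  max 35.9  ly -6.5
-37 33 fwd 90%: 35.2  max 36.7  ly -4.1
-31 49 fwd 90%: 36.0  max 37.9  ly -6.6
-25 51 fwd 90%: 37.3  max 38.6  ly -6.6
-19 43 fwd 90%: 38.9  max 41.7  ly -5.2
-13 51 fwd 90%: 39.6  max 40.7  ly -6.4
-7 41 fwd 90%: 41.3  max 43.4  ly -3.8
-1 44 fwd 90%: 42.5  max 43.9  ly -6.2
5 36 fwd 90%: 44.0  max 45.8  ly -5.8
11 41 fwd 90%: 44.5  max 46.0  ly -4.5
17 71 fwd 90%: 45.1  max 47.3  ly -2.3
23 155 fwd 90%: 35.7  max 47.4  ly -1.2
29 107 fwd 90%: 7.2  max 20.3  ly 1.6
35 16 fwd 90%: 9.6  max 14.5  ly 1.2
t 35.85 pos [0.4932 0.2542 0.0793] q [ 3.000e-04  9.979e-01 -6.410e-02 -2.000e-03] op 0.013 F [-1.4 -0.6  5.3]
```

>>> send_rows --rows "-1 0 0 -0.15 0;-1 0.3 0 -0.15 0;-1 0.7 0 -0.15 0;-1 1.1 0 -0.15 0;-1 1.5 0 -0.15 0;-1 1.9 0 -0.15 0;-1 2.3 0 -0.15 0;-1 2.3 0 -0.15 0"

```text
time: 36.65
eef_pos: [0.5166, 0.251, 0.0807]
ee_rot: [0.0, 0.998, -0.064, -0.002]
ft_force: [-0.3, 0.2, -1.8]
opening: 0.0133
```

```bash
python3 sled.py -7.4|head -7;python3 -c "
from h import *
st()"
```

```text
tcp [516.6 251.   80.7] n 944 ly med -3.4
-67 11 fwd 90%: 48.7  max 49.7  ly -0.1
-61 34 fwd 90%: 50.2  max 50.8  ly -1.1
-55 24 fwd 90%: 41.1  max 51.0  ly -4.4
-49 51 fwd 90%: 32.8  max 34.9  ly -6.6
-43 37 fwd 90%: 33.6  max 35.3  ly -6.5
-37 52 fwd 90%: 34.6  max 36.9  ly -6.3
t 36.8 pos [0.5159 0.2513 0.0807] q [ 3.000e-04  9.979e-01 -6.410e-02 -2.100e-03] op 0.0134 F [-0.7  0.4 -1.8]
```

>>> send_rows --rows "-1 0 0 0.15 0;-1 -0.25 0 0.3 0;-1 -0.5 0 0.46 0;-1 -0.75 0 0.6 0;-1 -1 0 0.75 0;-1 -1.2 0 0.9 0;-1 -1.4 0 1.06 0;-1 -1.4 0 1.06 0"

```text
time: 37.6
eef_pos: [0.5014, 0.2532, 0.07]
ee_rot: [0.0, 0.998, -0.064, -0.002]
ft_force: [0.3, 0.0, 5.3]
opening: 0.0134
```

>>> send_rows --rows "-1 -0.1 0 0.08 0;-1 -0.2 0 0.16 0;-1 -0.3 0 0.24 0;-1 -0.4 0 0.32 0;-1 -0.5 0 0.36 0;-1 -0.5 0 0.4 0;-1 -0.5 0 0.43 0;-1 -0.5 0 0.43 0"

```text
time: 38.4
eef_pos: [0.4968, 0.2539, 0.0665]
ee_rot: [0.0, 0.998, -0.064, -0.002]
ft_force: [-2.7, -2.5, 18.2]
opening: 0.0131
```

```bash
python3 sled.py -7.4;python3 -c "
from h import *
st()"
```

```text
tcp [496.8 253.9  66.5] n 936 ly med -3.6
-55 14 fwd 90%: 66.3  max 66.6  ly -2.3
-49 35 fwd 90%: 66.5  max 69.3  ly -0.9
-43 43 fwd 90%: 46.1  max 66.8  ly -5.8
-37 62 fwd 90%: 47.1  max 56.0  ly -6.5
-31 62 fwd 90%: 45.6  max 47.5  ly -6.3
-25 58 fwd 90%: 45.3  max 47.7  ly -6.6
-19 47 fwd 90%: 46.4  max 48.4  ly -3.5
-13 55 fwd 90%: 46.0  max 48.8  ly -6.6
-7 54 fwd 90%: 46.7  max 49.0  ly -5.9
-1 49 fwd 90%: 46.4  max 48.1  ly -5.6
5 44 fwd 90%: 46.8  max 49.7  ly -4.1
11 50 fwd 90%: 47.1  max 50.9  ly -5.1
17 37 fwd 90%: 46.3  max 47.6  ly -4.8
23 53 fwd 90%: 46.0  max 49.2  ly -5.4
29 249 fwd 90%: 40.0  max 47.9  ly 0.1
35 6 fwd 90%: 10.5  max 10.8  ly -6.3
t 38.55 pos [0.4967 0.254  0.0665] q [ 1.00e-04  9.98e-01 -6.39e-02 -2.00e-03] op 0.0133 F [-1.4 -1.7 19.1]
```

Flat and down; release, rise, and measure the pot/stick while up.

>>> send_rows --rows "-0.25 0 0 -0.05 0;-0.25 0 0 -0.05 0;-0.25 0 0 0 0;-0.25 0 0 0 0;-0.25 0 0 -1.5 0;-0.25 0 0 -4 0;-0.25 0 0 -8 0;-0.25 0 0 -12 0"

```text
time: 39.35
eef_pos: [0.4967, 0.2537, 0.1874]
ee_rot: [0.001, 0.998, -0.064, -0.003]
ft_force: [-0.4, 0.5, 0.4]
opening: 0.032
```

```bash
python3 chk.py
cat > pot.py <<'E'
from h import *
s=st();print('j',np.round(s['joint_pos'],2))
for n in('top','scene'):
    L=[get_image(n) for _ in range(4)]
    P=np.nanmedian([np.where((l['depth']>0)[...,None],cloud(l),np.nan) for l in L],0).reshape(-1,3)*1000
    C=np.mean([l['frame'] for l in L],0).reshape(-1,3)
    # cap/blank top disc
    m=(np.hypot(P[:,0]-466,P[:,1]-18)<130)&(P[:,2]>36)&(P[:,2]<54)
    c=np.array([466.,18.])
    (cc,rad)=cv2.minEnclosingCircle(P[m][:,:2].astype(np.float32))
    hull=cv2.convexHull(P[m][:,:2].astype(np.float32))[:,0]
    A=np.c_[hull,np.ones(len(hull))];sol=np.linalg.lstsq(A,(hull**2).sum(1),rcond=None)[0]
    c=sol[:2]/2;print(n,'disc',c.round(1),'r',np.sqrt(sol[2]+c@c).round(1),'mec',np.round(cc,1),rad)
    d=P[:,:2]-c;r_=np.hypot(*d.T);a=np.degrees(np.arctan2(d[:,1],d[:,0]))
    b=(r_<38)&(P[:,2]>62)&(P[:,2]<85)
    q=P[b][:,:2];mu=q.mean(0);v=np.linalg.svd(q-mu)[2][0];print(' bar',b.sum(),mu.round(1),'long axis deg',np.degrees(np.arctan2(v[1],v[0])).round(1),'z',np.median(P[b,2]).round(1))
    w=(r_>25)&(r_<88)&(P[:,2]>0)&(P[:,2]<60)&(C.min(1)>165)
    print(' opening ang',np.percentile(a[w],[1,50,99]).round(1),w.sum())
    rb=(r_>97)&(r_<112)&(P[:,2]>12)&(P[:,2]<45)
    print(' rib cand',rb.sum(),'ang med',np.median(a[rb]).round(1), np.percentile(a[rb],[10,90]).round(1))
    st_=(C.min(1)>200)&(P[:,2]>3)&(P[:,2]<22)&(P[:,0]>590)&(P[:,0]<760)&(np.abs(P[:,1]-45)<100)
    q=P[st_][:,:2].astype(np.float32)
    if len(q)>10: print(' stick',len(q),cv2.minAreaRect(q),q.mean(0),'z',np.percentile(P[st_,2],[50,90]))
    cv2.imwrite('pics/pot_%s.png'%n,cv2.cvtColor(L[-1]['frame'],cv2.COLOR_RGB2BGR))
E
python3 pot.py
```

```text
slot v 50 n 1529 top z 96.0
 top: u -56.5..32.4 v 48.7 z fit slope [-8.000e-03  9.376e+01]
  z 40 front 31.9
  z 50 front 31.8
  z 60 front 31.8
  z 70 front 31.7
  z 80 front 31.1
  z 90 front 29.7
slot v 0 n 1365 top z 96.3
 top: u -55.2..32.6 v -1.4 z fit slope [-5.0000e-03  9.4009e+01]
  z 40 front 32.3
  z 50 front 32.3
  z 60 front 32.6
  z 70 front 32.6
  z 80 front 31.7
  z 90 front 30.6
slot v -50 n 1300 top z 96.2
 top: u -54.7..33.7 v -51.4 z fit slope [-1.0000e-02  9.4088e+01]
  z 40 front 33.0
  z 50 front 33.2
  z 60 front 33.5
  z 70 front 33.0
  z 80 front 33.0
  z 90 front 31.7
t 39.5 pos [0.4982 0.2545 0.1887] q [-1.000e-03  9.979e-01 -6.400e-02 -3.000e-04] op 0.0323 F [-0.3  0.2 -1. ]
j [-0.51  0.47 -0.09  1.82  0.05  0.86 -2.33]
top disc [462.1  12.5] r 95.8 mec [460.8   9.7] 98.98809051513672
 bar 97 [462.6  13.5] long axis deg 155.0 z 73.0
 opening ang [ 16.3  82.  111.8] 371
 rib cand 10 ang med -60.4 [-63.3 -57.5]
 stick 109 ((676.9764404296875, 47.500770568847656), (61.7835807800293, 20.358631134033203), 32.65153121948242) [674.6195   45.77711] z [10.88054545 12.70469682]
scene disc [466.3  11.2] r 96.4 mec [464.1   7.6] 100.4144058227539
 bar 115 [471.8  12.1] long axis deg -25.9 z 73.4
 opening ang [ 16.6  71.7 113.9] 328
 rib cand 35 ang med -58.3 [-62.3 -56.4]
 stick 179 ((680.9916381835938, 46.13434600830078), (62.133331298828125, 21.07703399658203), 32.83563995361328) [680.68604   45.158283] z [11.66780421 12.80605874]
```

View pics/pot_scene.png

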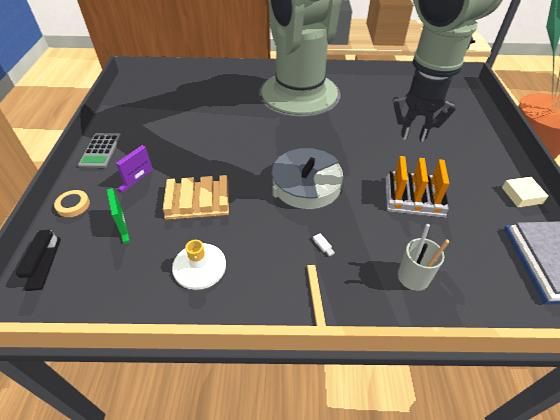

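```bash
python3 -c "
from h import *
go(.464,.012,.13,154.5)"
```

```text
t 39.9 pos [0.497  0.2538 0.1858] q [ 4.00e-04  9.98e-01 -6.39e-02 -2.50e-03] op 0.0321 F [-0.  -0.6 -0.6]
psi -7.33 tilt 0.29 | shift cm [-0.16 24.4   5.61] turn -161.83
```

>>> send_rows --rows "-0.25 0 3 0 -8;-0.25 0 7 0 -16;-0.25 0 11 0 -24;-0.25 0 15 0 -32;-0.25 0 19 0 -40;-0.25 -0.1 22 0 -48;-0.25 -0.2 24.4 0.5 -56;-0.25 -0.2 24.4 1 -64"

```text
time: 40.7
eef_pos: [0.4632, 0.0088, 0.1758]
ee_rot: [-0.001, 0.88, 0.475, -0.003]
ft_force: [-0.2, 0.4, 0.3]
opening: 0.032
```

>>> send_rows --rows "-0.25 0 0 0 -8;-0.25 0 0 0 -16;-0.25 0 0 0 -24;-0.25 0 0 0 -32;-0.25 0 0 0 -40;-0.25 0 0 0 -48;-0.25 0 0 0 -56;-0.25 0 0 0 -64"

```text
time: 41.5
eef_pos: [0.4631, 0.0088, 0.1756]
ee_rot: [-0.002, 0.492, 0.871, -0.002]
ft_force: [-0.5, -0.3, -0.0]
opening: 0.0321
```

```bash
python3 -c "
from h import *
go(.464,.012,.11,154.5)"
```

```text
t 41.5 pos [0.4631 0.0088 0.1756] q [-0.0022  0.4917  0.8708 -0.0021] op 0.0321 F [-0.5 -0.3 -0. ]
psi 121.09 tilt 0.35 | shift cm [0.22 0.28 6.56] turn -33.41
```

>>> send_rows --rows "-0.25 0.2 0.3 1 -8;-0.25 0.2 0.3 2 -16;-0.25 0.2 0.3 3 -24;-0.25 0.2 0.3 4 -32;-0.25 0.2 0.3 5 -33.4;-0.25 0.2 0.3 6.5 -33.4;-0.25 0.2 0.3 6.5 -33.4;-0.25 0.2 0.3 6.5 -33.4"

```text
time: 42.3
eef_pos: [0.4642, 0.0121, 0.1106]
ee_rot: [-0.003, 0.222, 0.975, -0.001]
ft_force: [0.4, 0.5, 0.4]
opening: 0.0326
```

```bash
python3 look.py p1.png 255 110 100 100 200 190 100 100; python3 -c "
from h import *
go(.464,.012,.053,154.5)"
```

```text
t 42.4 pos [0.4645 0.0121 0.1111] q [-0.0024  0.2213  0.9752 -0.0014] op 0.0326 F [-1.   0.1  0.6]
psi 154.43 tilt 0.32 | shift cm [ 0.02 -0.01  5.81] turn -0.07
```

View pics/p1.png

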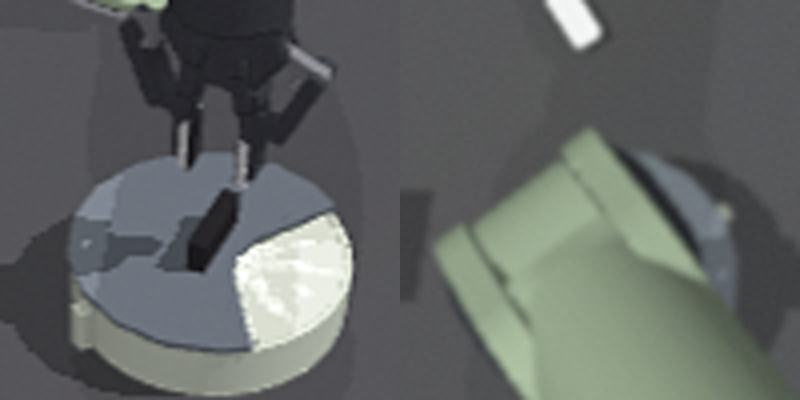

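>>> send_rows --rows "-0.25 0 0 1 0;-0.25 0 0 2 0;-0.25 0 0 3 0;-0.25 0 0 3.5 0;-0.25 0 0 4.2 0;-0.25 0 0 5 0;-0.25 0 0 5.6 0;-0.25 0 0 5.6 0"

```text
time: 43.2
eef_pos: [0.4639, 0.012, 0.0543]
ee_rot: [-0.003, 0.221, 0.975, -0.002]
ft_force: [-0.3, -0.3, 1.4]
opening: 0.0321
```

>>> send_rows --rows "-0.6 0 0 0 0;-1 0 0 0 0;-1 0 0 0 0;-1 0 0 0 0;-1 0 0 0 0;-1 0 0 0 0;-1 0 0 0 0;-1 0 0 0 0" --force 30

```text
time: 44.0
eef_pos: [0.4645, 0.0132, 0.0546]
ee_rot: [-0.002, 0.221, 0.975, -0.0]
ft_force: [2.5, 8.1, -7.9]
opening: 0.013
```

>>> send_rows --rows "-1 0 0 0 4;-1 0 0 0 10;-1 0 0 0 16;-1 0 0 0 22;-1 0 0 0 28;-1 0 0 0 34;-1 0 0 0 40;-1 0 0 0 40"

```text
time: 44.8
eef_pos: [0.4653, 0.0141, 0.0546]
ee_rot: [-0.002, 0.542, 0.84, -0.0]
ft_force: [5.8, 3.9, -15.6]
opening: 0.0132
```

```bash
python3 -c "
from h import *
s=go(.464,.012,.053,31.5)
print(telemetry.observe()['moment'])"; python3 look.py p2.png 255 110 100 100 200 190 100 100
```

```text
t 44.8 pos [0.4653 0.0141 0.0546] q [-1.800e-03  5.424e-01  8.401e-01 -3.000e-04] op 0.0132 F [  5.8   3.9 -15.6]
psi 114.3 tilt 0.21 | shift cm [-0.14 -0.2   0.16] turn 82.8
[ 0.95315232 -1.26637677 -0.06410481]
```

View pics/p2.png

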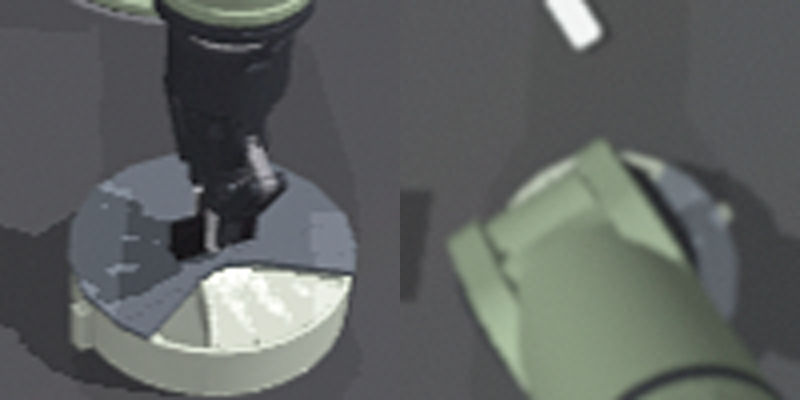

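>>> send_rows --rows "-1 0.05 0.1 0.1 6;-1 0.05 0.1 0.1 12;-1 0.05 0.1 0.1 18;-1 0.05 0.1 0.1 24;-1 0.05 0.1 0.1 30;-1 0.05 0.1 0.1 36;-1 0.05 0.1 0.1 42;-1 0.05 0.1 0.1 48"

```text
time: 45.7
eef_pos: [0.4668, 0.0143, 0.0544]
ee_rot: [-0.001, 0.838, 0.546, -0.0]
ft_force: [1.0, -6.9, 6.9]
opening: 0.0136
```

>>> send_rows --rows "-1 0 0 0 6;-1 0 0 0 12;-1 0 0 0 18;-1 0 0 0 24;-1 0 0 0 30;-1 0 0 0 35;-1 0 0 0 35;-1 0 0 0 35"

```text
time: 46.5
eef_pos: [0.4676, 0.0136, 0.0545]
ee_rot: [-0.0, 0.963, 0.269, 0.0]
ft_force: [5.5, -7.7, -11.2]
opening: 0.0129
```

>>> send_rows --rows "-0.25 0 0 0 0;-0.25 0 0 0 0;-0.25 0 0 0 0;-0.25 0 0 -1 0;-0.25 0 0 -3 0;-0.25 0 0 -6 0;-0.25 0 0 -9 0;-0.25 0 0 -10 0"

```text
time: 47.3
eef_pos: [0.4685, 0.0136, 0.1577]
ee_rot: [-0.0, 0.963, 0.269, 0.002]
ft_force: [0.7, -0.6, 0.3]
opening: 0.0322
```

```bash
python3 pot.py; python3 -c "
from h import *
go(.679,.046,.1,32.7)"
```

```text
t 47.3 pos [0.4685 0.0136 0.1577] q [-1.000e-04  9.632e-01  2.686e-01  2.000e-03] op 0.0322 F [ 0.7 -0.6  0.3]
j [-0.16  0.38  0.    2.08 -0.    0.68 -1.18]
top disc [464.   12.8] r 94.3 mec [469.8   3.9] 94.61709594726562
 bar 0 [nan nan] long axis deg 0.0 z nan
 opening ang [-99.1 -72.7 -39.8] 159
 rib cand 9 ang med -61.1 [-64.4 -58.4]
 stick 109 ((677.12548828125, 47.57923889160156), (62.609474182128906, 20.43059539794922), 33.21879577636719) [674.65076  45.79125] z [10.74386765 12.41290345]
scene disc [466.5  13.2] r 96.5 mec [468.2  10.4] 100.41992950439453
 bar 128 [471.4  12.8] long axis deg 32.7 z 73.2
 opening ang [-98.7 -78.  -48.5] 93
 rib cand 44 ang med -58.2 [-62.9 -56.8]
 stick 180 ((681.4957275390625, 47.06294631958008), (62.81283950805664, 21.689697265625), 33.358917236328125) [680.7046    45.050007] z [11.76264423 12.82789532]
t 47.7 pos [0.4671 0.0135 0.1537] q [-4.000e-04  9.632e-01  2.687e-01 -7.000e-04] op 0.0319 F [-0.3  0.  -0.6]
psi 31.17 tilt 0.09 | shift cm [19.82  8.2   5.33] turn -1.53pot.py:16: RuntimeWarning: Mean of empty slice.
  q=P[b][:,:2];mu=q.mean(0);v=np.linalg.svd(q-mu)[2][0];print(' bar',b.sum(),mu.round(1),'long axis deg',np.degrees(np.arctan2(v[1],v[0])).round(1),'z',np.median(P[b,2]).round(1))
  ret = um.true_divide(
  return _methods._mean(a, axis=axis, dtype=dtype,
  ret = ret.dtype.type(ret / rcount)
```

View pics/pot_scene.png

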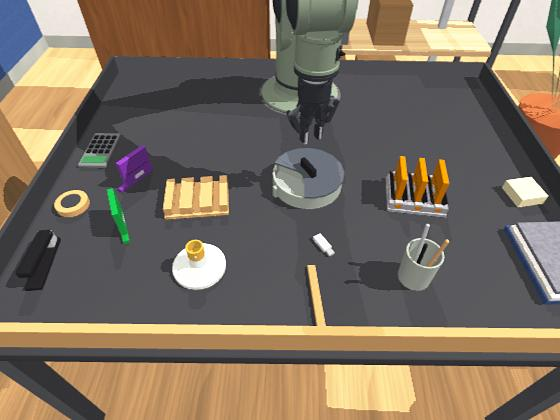

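```bash
python3 -c "
from h import *
go(.6768,.0448,.08,33)"
```

```text
t 47.7 pos [0.4671 0.0135 0.1537] q [-4.000e-04  9.632e-01  2.687e-01 -7.000e-04] op 0.0319 F [-0.3  0.  -0.6]
psi 31.17 tilt 0.09 | shift cm [19.57  8.19  7.33] turn -1.83
```

>>> send_rows --rows "0 4 1.6 0 -0.5;0 8 3.3 0 -1;0 12 5 0 -1.8;0 16 6.6 0 -1.8;0 19.6 8.2 2 -1.8;0 19.6 8.2 5 -1.8;0 19.6 8.2 7.3 -1.8;0 19.6 8.2 7.3 -1.8"

```text
time: 48.5
eef_pos: [0.6748, 0.0446, 0.0761]
ee_rot: [-0.001, 0.959, 0.284, -0.004]
ft_force: [-0.7, 0.0, -0.2]
opening: 0.0426
```

```bash
python3 look.py q1.png 270 180 100 100 200 140 100 100; python3 -c "
from h import *
go(.6768,.0448,.006,33)"
```

```text
t 48.6 pos [0.6769 0.0447 0.0803] q [-4.000e-04  9.589e-01  2.838e-01 -1.200e-03] op 0.043 F [ 0.3 -0.1  1.3]
psi 32.97 tilt 0.14 | shift cm [ 0.01 -0.    7.43] turn -0.03
```

View pics/q1.png

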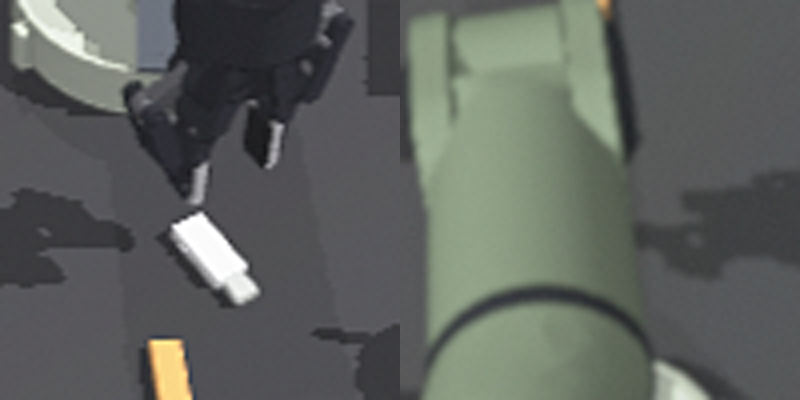

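>>> send_rows --rows "0 0 0 1.5 0;0 0 0 3 0;0 0 0 4.5 0;0 0 0 5.5 0;0 0 0 6.3 0;0 0 0 7 0;0 0 0 7.4 0;0 0 0 7.4 0"

```text
time: 49.4
eef_pos: [0.6766, 0.0447, 0.0058]
ee_rot: [-0.0, 0.959, 0.284, -0.001]
ft_force: [-0.8, 0.5, -0.1]
opening: 0.0425
```

```bash
python3 look.py q2.png 270 180 100 100 200 140 100 100; python3 -c "
from h import *
st()"
```

```text
t 49.5 pos [0.677  0.0448 0.0066] q [-4.000e-04  9.589e-01  2.838e-01 -9.000e-04] op 0.0428 F [-0.1 -0.  -0.2]
```

View pics/q2.png

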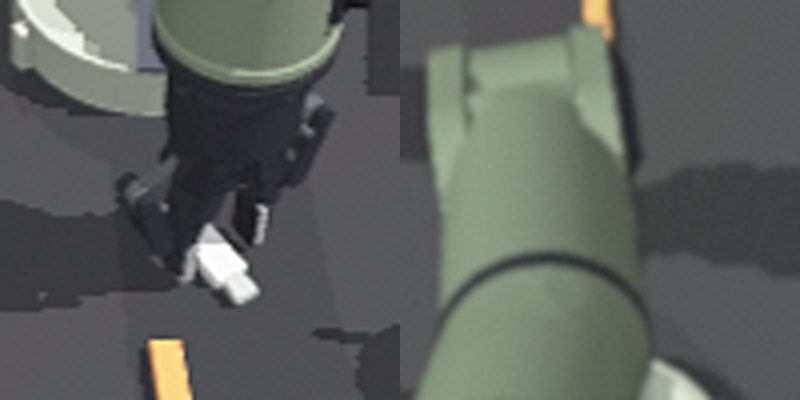

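Straddling well. Close and lift.

>>> send_rows --rows "-0.2 0 0 0.1 0;-0.5 0 0 0.1 0;-1 0 0 0.1 0;-1 0 0 0.1 0;-1 0 0 0.1 0;-1 0 0 0.1 0;-1 0 0 0.1 0;-1 0 0 0.1 0" --force 30

```text
time: 50.3
eef_pos: [0.6772, 0.0448, 0.006]
ee_rot: [-0.0, 0.959, 0.284, -0.001]
ft_force: [-1.2, -1.0, 5.9]
opening: 0.0211
```

>>> send_rows --rows "-1 0 0 -1 0;-1 0 0 -2.5 0;-1 0 0 -4 0;-1 0 0 -5.5 0;-1 0 0 -7 0;-1 0 0 -8.5 0;-1 0 0 -10 0;-1 0 0 -10 0"

```text
time: 51.1
eef_pos: [0.6785, 0.0448, 0.1086]
ee_rot: [-0.0, 0.959, 0.284, 0.001]
ft_force: [0.2, -0.3, -1.0]
opening: 0.0211
```

```bash
python3 look.py q3.png 270 140 100 100 200 140 100 100; python3 -c "
from h import *
import numpy as np
a=np.radians(-58.5)
go(.467+.055*np.cos(a),.0135+.055*np.sin(a),.11,31.5)"
```

```text
t 51.2 pos [0.6773 0.0448 0.1062] q [-3.000e-04  9.589e-01  2.837e-01 -6.000e-04] op 0.0207 F [ 0.5  0.4 -0.9]
psi 32.97 tilt 0.08 | shift cm [-19.49  -3.32  -0.36] turn 1.47
```

View pics/q3.png

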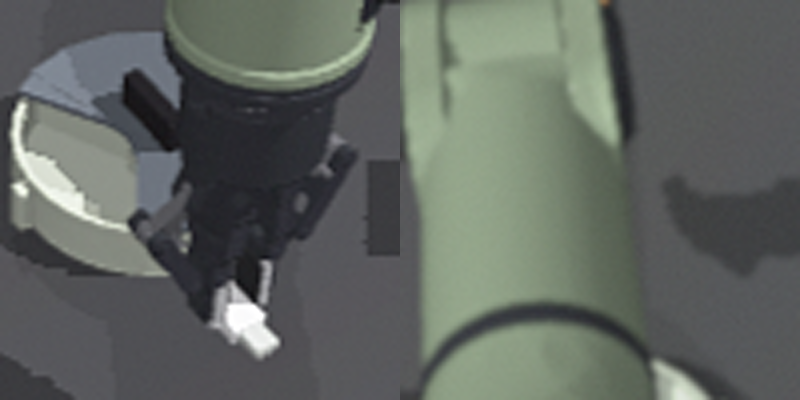

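>>> send_rows --rows "-1 -4 -0.7 -0.4 0.5;-1 -8 -1.4 -0.4 1;-1 -12 -2.1 -0.4 1.5;-1 -16 -2.8 -0.4 1.5;-1 -19 -3.3 -0.4 1.5;-1 -19.6 -3.4 0 1.5;-1 -19.6 -3.4 0 1.5;-1 -19.6 -3.4 0 1.5"

```text
time: 52.0
eef_pos: [0.4952, -0.0329, 0.1061]
ee_rot: [-0.0, 0.962, 0.271, -0.0]
ft_force: [-0.2, 1.0, -0.7]
opening: 0.0211
```

```bash
python3 look.py q4.png 255 110 100 100 200 190 100 100; python3 -c "
from h import *
import numpy as np
a=np.radians(-58.5)
go(.467+.056*np.cos(a)-.003,.0135+.056*np.sin(a)-.002,.038,31.5)"
```

```text
t 52.1 pos [ 0.4953 -0.0328  0.1062] q [-4.000e-04  9.624e-01  2.716e-01 -4.000e-04] op 0.021 F [-0.5  1.  -0.3]
psi 31.51 tilt 0.07 | shift cm [-0.35  0.2   6.82] turn 0.01
```

View pics/q4.png

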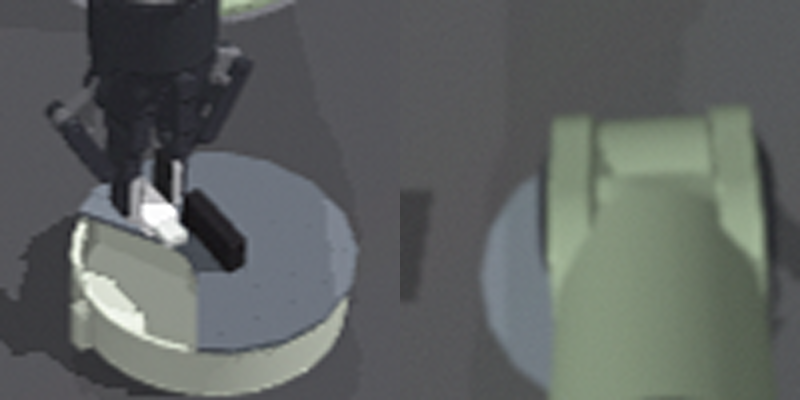

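>>> send_rows --rows "-1 -0.3 0.2 1 0;-1 -0.3 0.2 2 0;-1 -0.3 0.2 3 0;-1 -0.3 0.2 4 0;-1 -0.3 0.2 5 0;-1 -0.3 0.2 5.8 0;-1 -0.3 0.2 6.6 0;-1 -0.3 0.2 6.6 0"

```text
time: 52.9
eef_pos: [0.4932, -0.036, 0.0392]
ee_rot: [-0.001, 0.962, 0.272, -0.001]
ft_force: [0.5, -0.5, 0.2]
opening: 0.0213
```

```bash
python3 look.py q5.png 255 110 100 100 200 190 100 100; python3 -c "
from h import *
st()"
```

```text
t 53.0 pos [ 0.4937 -0.0361  0.0402] q [-4.000e-04  9.624e-01  2.715e-01 -5.000e-04] op 0.021 F [-0.2  0.3 -0.2]
```

View pics/q5.png

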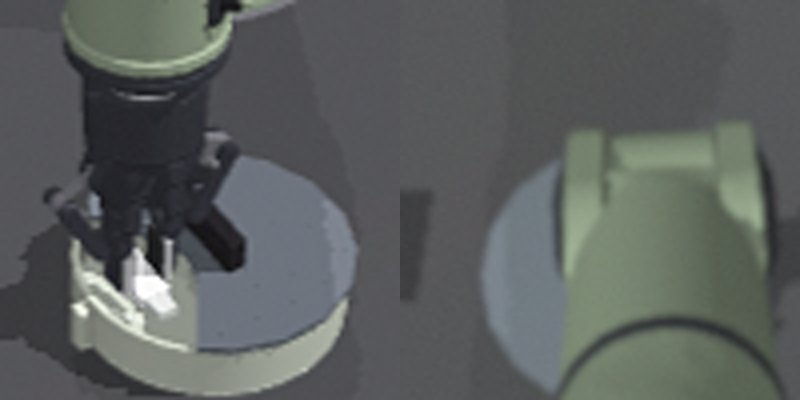

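Inside the pocket, no contact. Release and rise.

>>> send_rows --rows "-0.4 0 0 0 0;-0.35 0 0 0 0;-0.3 0 0 0 0;-0.3 0 0 0 0;-0.3 0 0 -1 0;-0.3 0 0 -4 0;-0.3 0 0 -8 0;-0.3 0 0 -11 0"

```text
time: 53.8
eef_pos: [0.4939, -0.0362, 0.1528]
ee_rot: [-0.0, 0.962, 0.271, 0.0]
ft_force: [-0.1, -0.2, -0.7]
opening: 0.03
```

```bash
python3 look.py q6.png 255 110 100 100 200 190 100 100; python3 -c "
from h import *
go(.467,.0135,.11,31.5)"
```

```text
t 53.9 pos [ 0.4956 -0.0362  0.1544] q [3.000e-04 9.625e-01 2.714e-01 2.400e-03] op 0.03 F [ 0.2 -0.3 -0.3]
psi 31.49 tilt 0.28 | shift cm [ 0.14 -5.74  4.43] turn -0.01
```

View pics/q6.png

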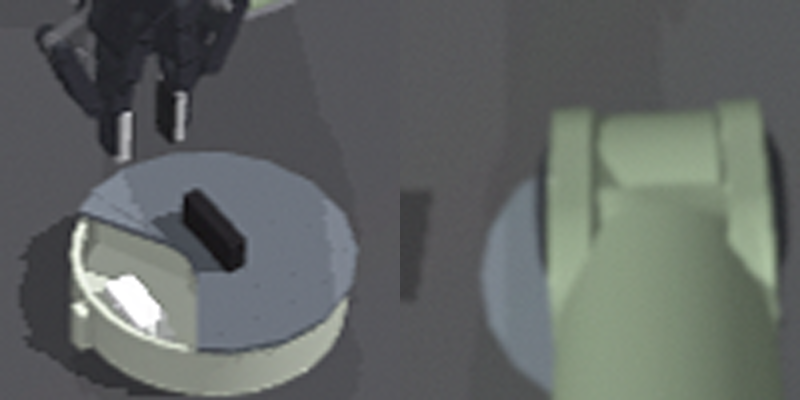

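>>> send_rows --rows "-0.25 0.1 -2 0 0;-0.25 0.1 -4.5 0 0;-0.25 0.1 -5.7 1 0;-0.25 0.1 -5.7 2.5 0;-0.25 0.1 -5.7 4.4 0;-0.25 0.1 -5.7 4.4 0;-0.25 0.1 -5.7 4.4 0;-0.25 0.1 -5.7 4.4 0"

```text
time: 54.7
eef_pos: [0.4672, 0.0129, 0.1111]
ee_rot: [0.0, 0.962, 0.271, 0.003]
ft_force: [0.3, -0.2, -0.5]
opening: 0.0321
```

```bash
python3 -c "
from h import *
go(.467,.0135,.0545,32.)
d=get_image('scene');P=cloud(d)*1000;C=d['frame'].astype(float)
r_=np.hypot(P[...,0]-491,P[...,1]+34)
m=(C.min(-1)>235)&(r_<50)&(P[...,2]<32)
q=P[m];print(m.sum(),q.mean(0),np.percentile(q[:,2],[5,50,95]),cv2.minAreaRect(q[:,:2].astype(np.float32)))
print('pocket',[466.5+57*np.cos(np.radians(-58.5)),13.2+57*np.sin(np.radians(-58.5))])"
```

```text
t 54.7 pos [0.4672 0.0129 0.1111] q [4.000e-04 9.625e-01 2.713e-01 2.800e-03] op 0.0321 F [ 0.3 -0.2 -0.5]
psi 31.48 tilt 0.33 | shift cm [-0.02 -0.08  5.66] turn -0.52
98 [492.68992584 -38.50507156  19.82921326] [17.13070901 19.8580531  22.18126737] ((493.09991455078125, -37.240455627441406), (52.756778717041016, 20.454429626464844), 28.917945861816406)
pocket [np.float64(496.28241818880906), np.float64(-35.40048936818326)]
```

Stick top at z≈20 (underside ≈8), about 5 mm from the pocket point. Now close the cap.

>>> send_rows --rows "-0.25 0 0 1 0;-0.25 0 0 2 0;-0.25 0 0 3 0;-0.25 0 0 3.5 -0.5;-0.25 0 0 4.2 -0.5;-0.25 0 0 5 -0.5;-0.25 0 0 5.7 -0.5;-0.25 0 0 5.7 -0.5"

```text
time: 55.55
eef_pos: [0.4672, 0.0129, 0.0532]
ee_rot: [0.0, 0.961, 0.275, 0.002]
ft_force: [-0.5, 0.3, -0.3]
opening: 0.0322
```

>>> send_rows --rows "-0.6 0 0 0 0;-1 0 0 0 0;-1 0 0 0 0;-1 0 0 0 0;-1 0 0 0 0;-1 0 0 0 0;-1 0 0 0 0;-1 0 0 0 0" --force 30

```text
time: 56.35
eef_pos: [0.4671, 0.013, 0.0533]
ee_rot: [0.0, 0.961, 0.276, 0.002]
ft_force: [-3.6, 3.6, 2.4]
opening: 0.0135
```

>>> send_rows --rows "-1 0 0 0 -4;-1 0 0 0 -10;-1 0 0 0 -16;-1 0 0 0 -22;-1 0 0 0 -28;-1 0 0 0 -34;-1 0 0 0 -40;-1 0 0 0 -40"

```text
time: 57.15
eef_pos: [0.4666, 0.0134, 0.0532]
ee_rot: [0.001, 0.808, 0.589, 0.002]
ft_force: [-6.6, 6.5, 2.9]
opening: 0.0131
```

```bash
python3 -c "
from h import *
go(.467,.0135,.0545,153.5)"
```

```text
t 57.15 pos [0.4666 0.0134 0.0532] q [6.000e-04 8.078e-01 5.894e-01 1.900e-03] op 0.0131 F [-6.6  6.5  2.9]
psi 72.23 tilt 0.22 | shift cm [ 0.02  0.04 -0.13] turn -81.27
```

>>> send_rows --rows "-1 0 0 0 -6;-1 0 0 0 -12;-1 0 0 0 -18;-1 0 0 0 -24;-1 0 0 0 -30;-1 0 0 0 -36;-1 0 0 0 -42;-1 0 0 0 -48"

```text
time: 57.95
eef_pos: [0.4658, 0.0134, 0.0532]
ee_rot: [0.001, 0.496, 0.868, 0.001]
ft_force: [-9.6, 4.2, 6.6]
opening: 0.0134
```

>>> send_rows --rows "-1 0 0 0 -6;-1 0 0 0 -12;-1 0 0 0 -18;-1 0 0 0 -24;-1 0 0 0 -30;-1 0 0 0 -33;-1 0 0 0 -33;-1 0 0 0 -33"

```text
time: 58.75
eef_pos: [0.4654, 0.013, 0.0532]
ee_rot: [0.001, 0.23, 0.973, 0.001]
ft_force: [-5.8, 2.0, 6.2]
opening: 0.0133
```

```bash
python3 -c "
from h import *
go(.467,.0135,.0545,153.5)"
```

```text
t 58.75 pos [0.4654 0.013  0.0532] q [8.000e-04 2.298e-01 9.732e-01 5.000e-04] op 0.0133 F [-5.8  2.   6.2]
psi 153.43 tilt 0.11 | shift cm [-0.13  0.12 -0.13] turn -0.07
```

Release, rise and back away, then check everything.

>>> send_rows --rows "-0.25 0 0 0 0;-0.25 0 0 0 0;-0.25 0 0 0 0;-0.25 0 0 -1 0;-0.25 0 0 -3 0;-0.25 0 0 -7 0;-0.25 0 0 -11 0;-0.25 0 0 -15 0"

```text
time: 59.55
eef_pos: [0.4647, 0.0132, 0.2054]
ee_rot: [0.001, 0.229, 0.973, 0.001]
ft_force: [0.4, -0.4, 0.1]
opening: 0.0319
```

>>> send_rows --rows "-0.25 0 4 0 0;-0.25 0 8 0 0;-0.25 0 12 0 0;-0.25 -4 15 0 0;-0.25 -8 17 0 0;-0.25 -10 18 0 0;-0.25 -10 18 0 0;-0.25 -10 18 0 0"

```text
time: 60.35
eef_pos: [0.634, 0.1299, 0.2061]
ee_rot: [0.0, 0.229, 0.973, 0.001]
ft_force: [-0.5, 0.5, -1.4]
opening: 0.0321
```

```bash
python3 pot.py; python3 chk.py
```

```text
t 60.35 pos [0.634  0.1299 0.2061] q [2.000e-04 2.292e-01 9.734e-01 9.000e-04] op 0.0321 F [-0.5  0.5 -1.4]
j [ 0.15  0.67 -0.7   1.54  0.46  1.11  0.45]
top disc [470.8   0.6] r 83.4 mec [499.3 -46.9] 63.49363708496094
 bar 0 [nan nan] long axis deg 0.0 z nan
slot v 50 n 1522 top z 96.0
 top: u -54.9..31.8 v 48.9 z fit slope [-9.0000e-03  9.3709e+01]
  z 40 front 31.6
  z 50 front 31.8
  z 60 front 31.7
  z 70 front 31.7
  z 80 front 31.5
  z 90 front 30.5
slot v 0 n 1372 top z 96.2
 top: u -55.3..32.3 v -1.3 z fit slope [-9.0000e-03  9.3998e+01]
  z 40 front 32.4
  z 50 front 32.3
  z 60 front 32.2
  z 70 front 32.5
  z 80 front 31.9
  z 90 front 31.0
slot v -50 n 1223 top z 96.4
 top: u -51.9..33.7 v -51.3 z fit slope [-7.0000e-03  9.4006e+01]
  z 40 front 33.2
  z 50 front 33.7
  z 60 front 33.1
  z 70 front 33.4
  z 80 front 33.6
  z 90 front 31.8pot.py:16: RuntimeWarning: Mean of empty slice.
  q=P[b][:,:2];mu=q.mean(0);v=np.linalg.svd(q-mu)[2][0];print(' bar',b.sum(),mu.round(1),'long axis deg',np.degrees(np.arctan2(v[1],v[0])).round(1),'z',np.median(P[b,2]).round(1))
  ret = um.true_divide(
  return _methods._mean(a, axis=axis, dtype=dtype,
  ret = ret.dtype.type(ret / rcount)
Traceback (most recent call last):
  File "pot.py", line 18, in <module>
    print(' opening ang',np.percentile(a[w],[1,50,99]).round(1),w.sum())
                         ~~~~~~~~~~~~~^^^^^^^^^^^^^^^^
IndexError: index -1 is out of bounds for axis 0 with size 0
```

View pics/pot_top.png

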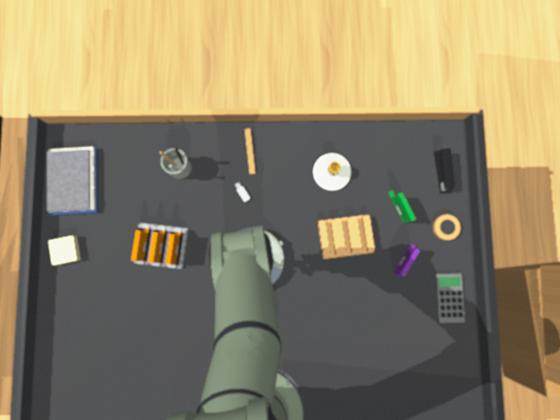

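```bash
python3 -c "
from h import *
go(.42,-.28,.25,120)"
```

```text
t 60.7 pos [0.6343 0.1295 0.2062] q [8.000e-04 2.293e-01 9.733e-01 7.000e-04] op 0.0318 F [-0.1 -0.5  0.4]
psi 153.48 tilt 0.12 | shift cm [  0.88 -46.21  -4.46] turn 33.48
```

>>> send_rows --rows "-0.25 0 -5 -1 4;-0.25 0 -10 -2 8;-0.25 0 -15 -3 12;-0.25 0.3 -20 -4.4 16;-0.25 0.5 -25 -4.4 20;-0.25 0.6 -30 -4.4 24;-0.25 0.8 -35 -4.4 28;-0.25 0.9 -40 -4.4 32"

```text
time: 61.5
eef_pos: [0.4485, -0.2214, 0.25]
ee_rot: [0.001, 0.49, 0.872, 0.001]
ft_force: [1.0, -1.1, -0.2]
opening: 0.0321
```

>>> send_rows --rows "-0.25 0 0 0 0;-0.25 -2 -4 0 0;-0.25 -4 -8 0 0;-0.25 -6 -10 0 0;-0.25 -6 -10 0 0;-0.25 -6 -10 0 0;-0.25 -6 -10 0 0;-0.25 -6 -10 0 0"

```text
time: 62.3
eef_pos: [0.3948, -0.3237, 0.2499]
ee_rot: [0.001, 0.489, 0.872, 0.001]
ft_force: [1.0, -0.4, -0.2]
opening: 0.0317
```

```bash
python3 pot.py 2>&1 | grep -v Warn
```

```text
t 62.3 pos [ 0.3948 -0.3237  0.2499] q [1.100e-03 4.893e-01 8.721e-01 8.000e-04] op 0.0317 F [ 1.  -0.4 -0.2]
j [ 1.01  0.36 -0.56  1.86  0.22  0.99  0.9 ]
top disc [462.3  12.9] r 95.7 mec [460.2   9.8] 99.26677703857422
 bar 97 [462.4  13.5] long axis deg 152.8 z 73.0
 opening ang [ 15.4  62.4 109.6] 612
 rib cand 10 ang med -60.7 [-63.5 -57.7]
scene disc [466.3  11.1] r 96.5 mec [465.2   8.8] 99.1772689819336
 bar 117 [471.4  12.2] long axis deg -27.3 z 73.1
 opening ang [ 16.3  63.1 111.4] 563
 rib cand 36 ang med -58.2 [-62.5 -56.2]
```

View pics/pot_scene.png

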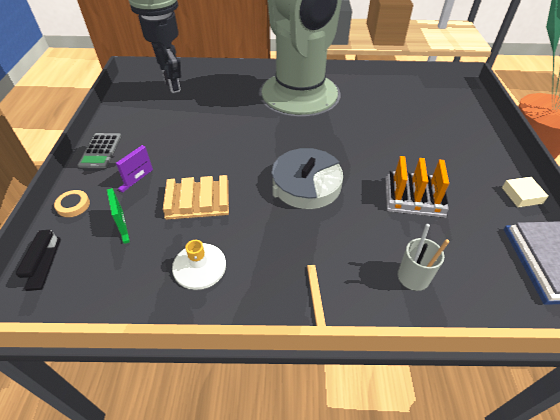

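```bash
python3 -c "
from h import *
print(r.sign_off())"
```

```text
the job is handed in; nothing more can be done
None
```

The job is handed in at about 62 s of the 210 s allowed. All three amber sleds are in the dock, the stick is in the rib pocket, and the cap is turned back over the blank. No verdict was reported.

**Sleds:** I took each one from the sorter, tilted it about 12.5° against its slot's stop, and slid its tongue under the keeper. I then straightened it down to the floor. The last check from the scene camera showed all three upright with their tops at about 95 mm, and dock x roughly +1.5 to +3.5 mm.

**Stick:** It was dropped into the pocket from about 25 mm above the floor. Before the cap was closed, it lay flat on the pocket floor, top at about 20 mm, some 4–5 mm from the pocket point. It could not be seen again once the cap was shut.

**Cap:** The opening is centred about 122° (2.13 rad) from the rib, against a target of 2.094 ± 0.25.

**Bystanders:** The pen cup, the lamp base and the green and purple look-alikes were left alone and look unmoved. The arm is clear of everything.

**Disagreements:** The two cameras differed by about 4 mm in x. I relied on the scene camera and contact feel, which matched the robot better. The highest contact force I saw was about 31 N, while pressing the second sled flat. One late check script crashed because the arm blocked the top camera's view of the pot. I moved the arm and repeated it, and it then ran cleanly.

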